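Stow the sauce bottle in the slotted bottle rack

TASK

Put the red-capped sauce bottle away in the wooden bottle rack: keep it upright, slide its neck in through the slot at the front of the rack and along to the end of the empty side, until it stands over the green pad. Then swing the rack's gate bar fully shut across the slot mouth. Leave the oil bottle in its place in the rack and don't knock over or push about the other things.

Things in the scene. Friction and masses are not known exactly. Their poses are not given: they have to be found in the camera images.
- sauce_bottle: bottle with red cap, 0.48 kg, 245 mm tall. Origin: centre of its underside, z up. Body radius 31 mm up to z=124, shoulder narrowing evenly from 25 mm radius at z=125 to 16.5 mm at z=193, then neck and cap 33 mm thick up to z=245. Take it from above by the cap; starts on the worktop on the left
- rack: fixed rack: wooden plate 137x250 mm, underside z=184, top z=192, on 4 posts (x=-75 and 42, y=+-117). No floor: bottles stand on the worktop. Origin at worktop level under the slot junction; +x to the back, front edge x=-85. T slot 44 mm wide: lane along x at y=0 from the front edge to the junction at x=0, then a branch along y both ways, ends y=+-102; bays at (0,+80), (0,-80)
- slot_mouth (a point): middle of the slot's open mouth at the rack's front edge (rack x=-85, y=0), on top of the plate at z=192. A bottle comes in here with its neck in the slot and its body under the plate; its wide shoulder stops it from being put in or taken out from above (about 30 mm of lift jams it)
- pad: flat green round pad, 58 mm wide and 1 mm thick, on the worktop in the middle of the rack's empty bay (either of the two). Origin at its centre; it is only a mark and does not hinder sliding
- oil_bottle: oil bottle with black cap, standing in the rack's other bay. 212 mm tall, body radius 32 mm up to z=139, neck and cap 33 mm thick. Origin: centre of its underside
- gate (a joint): gate bar on the rack plate, turning about a vertical pivot. 0 = shut, the bar lies across the slot mouth along the rack's +y against its stop. Grows as it opens, counter-clockwise from above (1.57 = bar points to the rack's -x), limit 2.2. Starts open; light friction (under 1 N at the knob), stays where it is left
- gate_knob (a point): point to grip on the gate's red upright knob (z=222): 12 to 16 mm thick, from z=198 to z=235, 86 mm from the pivot along the bar. The bar is 12 mm wide with its top at z=199
- gate_pivot (a point): the gate's pivot on the rack plate, at rack x=-70, y=-50, z=192
- salt_shaker: salt shaker with grey cap, 44 mm wide, 90 mm tall, on the left end of the worktop; leave alone. Origin at the underside
- spice_jar_2: spice jar with black cap, 44 mm wide, 105 mm tall, on the left end of the worktop; leave alone. Origin at the underside
- spoon: steel spoon lying on the worktop right of the rack, 197 mm long, 18 mm tall; leave alone. Origin at the middle of its underside
- tin: low green tin with a pale gold lid, 75 mm wide, 58 mm tall, at the front edge right of the rack; leave alone. Origin at the underside

How it is judged (in metres and radians):
On the way, in this order (a step that is already met when the one before it is completed fails the run):
1. the sauce bottle stands upright on the worktop over the green pad in the rack's empty bay (horizontal distance between sauce_bottle and pad below 0.012 m and height (world z) of sauce_bottle between -0.004 and 0.004 m and angle between sauce_bottle's own z axis and vertical below 0.06 rad), for 0.2 s.
2. the gate bar is swung shut with the sauce bottle in its bay (all of step 1 and value of joint gate below 0.12 rad), for 0.2 s.
At the end, for the whole second after the job is handed in: the sauce bottle stands upright and still on the worktop, within 12 mm of the centre of the green pad in the rack's bay; the gate is shut (under 0.12 rad); the oil bottle still stands in its bay, moved less than 30 mm (all of step 2 and linear speed of sauce_bottle below 0.02 m/s and distance of oil_bottle from where it was at the start of the episode below 0.03 m and angle between oil_bottle's own z axis and vertical below 0.1 rad); the robot touches nothing.
It fails at once if the sauce bottle is tipped more than 30 degrees (angle between sauce_bottle's own z axis and vertical above 0.52 rad).
It fails at once if the oil bottle is knocked out of its bay (distance of oil_bottle from where it was at the start of the episode above 0.03 m or angle between oil_bottle's own z axis and vertical above 0.3 rad).
It fails at once if the spoon, tin, salt shaker or black-capped spice jar is pushed more than 30 mm or knocked over (distance of any of spoon, salt_shaker, tin, spice_jar_2 from where it was at the start of the episode above 0.03 m or angle between any of spoon, salt_shaker, tin, spice_jar_2's own z axis and vertical above 0.5 rad).
It also fails if it takes over 69 s, if anything falls off the work surface, if the arm or the gripper's body presses on something with over 40 N, if the wrist force passes 120 N, or if a joint passes its speed limit or range.

ROBOT

A 7-joint arm with a two-finger parallel gripper is mounted at the origin on a cart in front of the work surface, level with it; the furniture and walls round the work are solid. World frame = base frame: x ahead of the robot, y to its left, z up, the work surface at z = 0. Lengths are in mm, angles in rad, forces in N, time in s.
With the tool pointing down it reaches from about 375 to 925 mm from the base axis. Payload 3.1 kg.
Tool frame: the origin (TCP) lies on the centre line of the jaws, within the pads' length; the fingertips stand 25 mm ahead of it and the grasp point (between the pads) lies 6 mm ahead of it; z points along the fingers, y is the direction in which the jaws open and shut (so a half turn about z gives the same grasp; the last joint's range is limited). The gripper opens to 85 mm and grips with 20 to 120 N. Pads are 22 mm wide; open, the fingers measure 114 mm over their backs; the gripper's body (76 mm by 85 mm) begins 54 mm behind the grasp point. The pads swing forward as they close: fully open they stand 13 mm farther back than shut.
Start: joints at [1.091, 0.383, 0.044, 1.598, -0.018, 1.161, -0.05], TCP at [242.204, -603.192, 229.469] pointing down, gripper open.
Joint ranges: [-2.61, 2.61], [-0.41, 2.15], [-1.48, 1.57], [0, 2.5], [-1.57, 4.71], [0.05, 1.97], [-2.85, 2.85]. Speed limits (rad/s): [2.79, 2.79, 3.14, 3.14, 3.14, 3.14, 3.14].

INTERFACE

Orientations are given as a unit quaternion [x, y, z, w].
In Python, from rig import sensors, eyes, env, spotter gives the robot as it stands.
- The arm moves only by the shell command python3 -m crank 'ROWS' [FORCE]. ROWS is JSON, a list of rows, each a list of 7 numbers: the opening, from -1 (shut) to 1 (fully open), so that 0 is half open, then the shift along the tool's x, y, z in mm, then the turn, a rotation vector about the tool's x, y, z in degrees. In form: [[grip, dx, dy, dz, rx, ry, rz], ...]. A call has 1 to 5 rows; each row shifts and turns the commanded pose from where the row before left it, along the tool's axes as they then stand; what a row does not reach is not made up. A row lasts 1/12 s, in which the tool goes at most 41.7 mm and 7.16 degrees, less where a joint would pass 70% of its speed; a pose out of reach is approached as far as the arm can. A call with a gripper value outside its range is refused whole. The fingers move at their own pace and stop on an object; FORCE is the grip in N (left out, the last holds). Time passes only in rows, so rows that do not move let the fingers close. It gives the time, the measured TCP pose, the force and the opening at its end, in the units of the state.
- sensors.get_state(): the state, without advancing time (a new reading comes with each control period).
- eyes.get_image(name): name is "side" or "top"; returns the picture (400x640x3 uint8, red, green, blue); there is no depth.
- eyes.camera_model(name): a dict with "K" (3x3 intrinsics, pixels), "R" (3x3) and "t" (3): a world point X has camera coordinates R X + t. Camera axes: x right, y down, z forward; pixel columns grow to the right and rows downward; lengths in mm; the calibration is good to about 2 mm. A picture is of the moment at which its call begins. camera_model takes no time and is no camera call.
- env.hand_in(): hands the job in, once; it reports no verdict.
Trained networks look in the newest picture that a camera, given by its name, has taken for a name from the list of things; names that differ only in an ending like _2 or _b are one class to them, and where a whole thing is asked for, a point or a joint stands for the part that bears it (a point fixed in the world has none). Each returns a list of dicts, best first, with "score" (0 to 1); they miss things now and then, are a little off and sometimes report something else, mostly with a low value. They report only what shows in the picture. A call takes as long as a camera call.
- spotter.masks_of(camera, query): "region" (400x640 bool, what is visible of it) and "rect" ([centre column, centre row, width, height] in pixels, round what is visible of it).
The state is a dict: "t": time; "q": joint angles; "dq": joint speeds; "joint_torque": joint torques, N m; "position": TCP position; "ee_rot": TCP orientation; "ft_force": force on the tool from outside, world axes, zero at the start; "ft_torque": the same for the moment, N m; "grip_width": finger opening in mm.
Only numpy, scipy, OpenCV 4.12 (cv2) and the standard library are available. Lean on these libraries where they do the work, as an engineer would, in place of code of your own. Each camera call takes 0.05 s, during which the arm holds its last target.

## Working session

There is one attempt and no reset: what is moved stays moved. The work goes in short steps, Python scripts to look and compute and a shell command to move; the robot and the scene stay as the last step left them, time stands still between calls to the robot, and variables do not carry over. Pictures are saved under pics/ and viewed, and the job is handed in when it is done.

```bash
ls; mkdir -p pics
python3 - <<'E'
from rig import sensors, eyes, env, spotter
import cv2
s=sensors.get_state(); print({k:s[k] for k in('t','position','ee_rot','grip_width','ft_force')})
for c in('side','top'):
    im=eyes.get_image(c); cv2.imwrite(f'pics/{c}0.png',im[:,:,::-1])
    m=eyes.camera_model(c); print(c,m)
E
```

```text
pics
{'t': 0.0, 'position': array([ 241.77972947, -602.31608783,  228.02690276]), 'ee_rot': array([ 9.81829954e-01,  1.89757990e-01, -3.32011351e-04, -1.31804346e-03]), 'grip_width': 85.92133871260626, 'ft_force': array([-0.19573423,  0.04295984, -0.38132339])}
side {'K': array([[372.70189251,   0.        , 324.04681796],
       [  0.        , 372.70189251, 198.08729287],
       [  0.        ,   0.        ,   1.        ]]), 'R': array([[-0.2521539 , -0.96763108, -0.01041604],
       [-0.53034388,  0.14718906, -0.83490763],
       [ 0.8094157 , -0.20500113, -0.55029152]]), 't': array([171.38487509, 404.47196289, 949.3015194 ])}
top {'K': array([[470.85216493,   0.        , 319.9672293 ],
       [  0.        , 470.85216493, 199.58272379],
       [  0.        ,   0.        ,   1.        ]]), 'R': array([[-0.51295893, -0.85837932, -0.00762098],
       [-0.82143812,  0.49342209, -0.28596164],
       [ 0.24922392, -0.14042642, -0.95821076]]), 't': array([ 295.9140318 ,  477.33438877, 1316.49064491])}
```

View pics/side0.png

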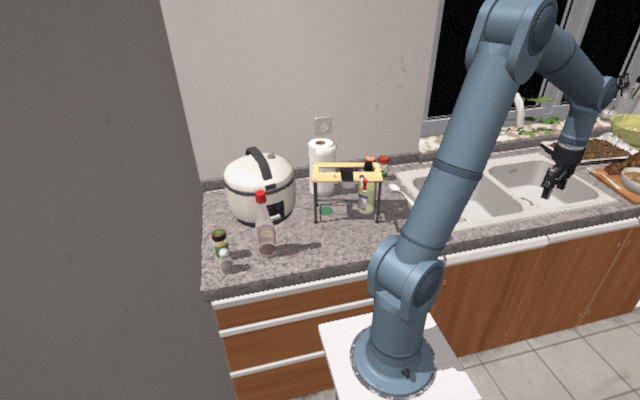

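View pics/top0.png

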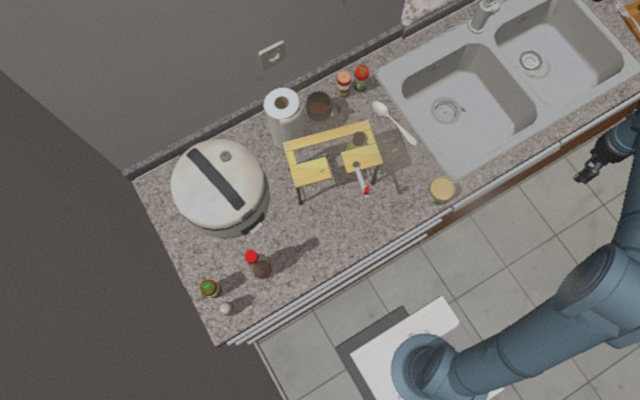

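The side view shows the bottle at (265,225), the rack at (346,175) and the green pad at (326,211), on the rack's left. In the top view the bottle's cap is at (252,257), the rack at (333,155), and the open gate's knob at (366,189).

```bash
cat > h.py <<'E'
import numpy as np, cv2
from rig import sensors, eyes, env, spotter
def proj(c,X):
    m=eyes.camera_model(c); p=(m['R']@np.atleast_2d(X).T).T+m['t']; p=p@m['K'].T; return p[:,:2]/p[:,2:]
def onz(c,uv,z):
    m=eyes.camera_model(c); d=m['R'].T@np.linalg.inv(m['K'])@np.array([uv[0],uv[1],1.]); o=-m['R'].T@m['t']; return o+d*(z-o[2])/d[2]
def tri(uvs,uvt):
    A=[];b=[]
    for c,uv in(('side',uvs),('top',uvt)):
        m=eyes.camera_model(c);P=m['K']@np.c_[m['R'],m['t']]
        for i in(0,1):
            r=uv[i]*P[2]-P[i]; n=np.linalg.norm(r[:3]); A.append(r[:3]/n);b.append(-r[3]/n)
    return np.linalg.lstsq(np.array(A),np.array(b),rcond=None)[0]
E
python3 - <<'E'
from h import *
for c,(x0,y0,x1,y1) in dict(side=(300,145,400,225),top=(275,110,395,200)).items():
    im=cv2.imread(f'pics/{c}0.png')[y0:y1,x0:x1]; cv2.imwrite(f'pics/{c}0z.png',cv2.resize(im,None,fx=6,fy=6,interpolation=cv2.INTER_CUBIC))
for q in('sauce_bottle','rack','pad','oil_bottle','gate','gate_knob','salt_shaker','tin','spoon'):
  for c in('side','top'):
    for d in spotter.masks_of(c,q)[:2]:
        ys,xs=np.nonzero(d['region']); print(q,c,round(d['score'],2),np.round(d['rect'],1),round(xs.mean(),1),round(ys.mean(),1))
E
```

```text
sauce_bottle side 0.73 [267.2 225.3  18.8  66.4] 264.3 227.0
sauce_bottle top 0.85 [257.2 265.9  28.6  28.7] 257.8 264.6
sauce_bottle top 0.69 [331.5 163.6  98.3  86.6] 334.5 157.0
rack side 0.69 [348.6 191.8  71.1  63.9] 347.0 179.4
rack top 0.62 [333.6 162.9 102.8  82.4] 333.2 156.7
pad side 0.39 [324.9 213.1  15.5  11. ] 326.0 210.8
oil_bottle side 0.96 [368.1 190.1  20.1  52.1] 366.7 194.8
oil_bottle top 0.62 [356.2 142.8  22.7  14.3] 355.5 141.3
gate side 0.57 [364.9 185.    9.5  17.2] 363.5 182.9
gate top 0.72 [357.4 179.1  14.1  33.2] 360.5 179.0
gate_knob side 0.39 [363.7 185.6   9.2  16.1] 363.6 183.2
gate_knob top 0.72 [360.1 179.7  18.7  40.6] 360.4 179.0
salt_shaker side 0.88 [225.2 261.4  18.1  28.7] 225.9 261.1
salt_shaker top 0.49 [226.8 308.7  22.8  16.8] 227.1 308.8
tin top 0.68 [440.7 191.8  30.   26. ] 440.0 190.4
spoon side 0.57 [404.9 195.6  23.6  17.6] 399.1 191.7
spoon top 0.83 [393.9 120.8  47.   43.6] 388.6 117.6
```

View pics/side0z.png

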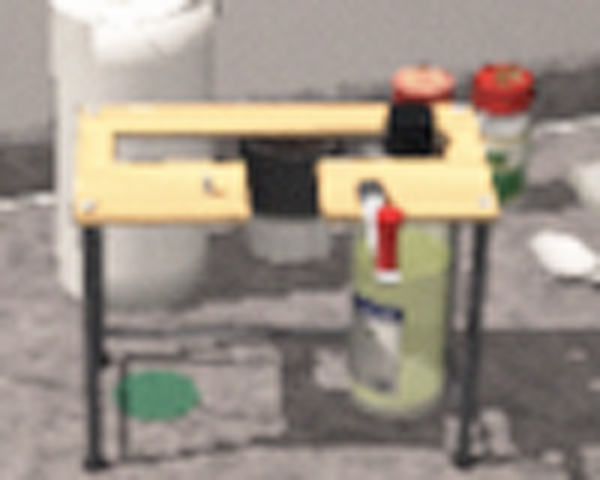

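View pics/top0z.png

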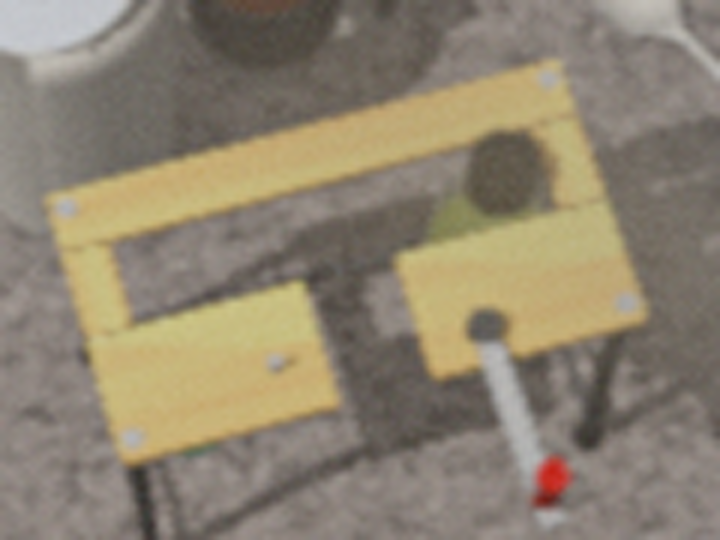

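```bash
cat > fit.py <<'E'
from h import *
from scipy.optimize import least_squares
T=[((52,125,192),(45,200)),((52,-125,192),(562,60)),((-85,22,192),(340,403)),((-85,-22,192),(435,377)),((-22,22,192),(303,284)),((-22,-22,192),(397,257)),((22,102,192),(112,243)),((-22,102,192),(130,330)),
((-75,117,193),(133,437)),((-75,-117,193),(627,302)),((42,117,193),(65,208)),((42,-117,193),(548,78)),((-70,-50,196),(488,325))]
S=[((52,125,192),(80,104)),((52,-125,192),(475,110)),((-75,117,193),(88,206)),((-75,-117,193),(484,202)),((-22,22,192),(243,160)),((-22,-22,192),(318,162)),((-75,117,0),(95,462)),((-75,-117,0),(465,460)),((22,102,192),(115,132)),((-22,102,192),(115,160))]
def W(p,P): c,s=np.cos(p[2]),np.sin(p[2]); return np.c_[p[0]+c*P[:,0]-s*P[:,1],p[1]+s*P[:,0]+c*P[:,1],P[:,2]]
def res(p):
    r=[]
    for c,L,o in(('top',T,(275,110)),('side',S,(300,145))):
        P=np.array([l[0] for l in L],float); uv=(np.array([l[1] for l in L],float)+.5)/6-.5+o
        r.append(proj(c,W(p,P))-uv)
    return np.vstack(r).ravel()
if __name__=='__main__':
    x0=onz('top',(333,165),192); print(x0)
    f=least_squares(res,[x0[0],x0[1],0],loss='soft_l1'); print(f.x); print(np.round(f.fun.reshape(-1,2),1).tolist())
    def rk(X): 
        c,s=np.cos(f.x[2]),np.sin(f.x[2]); d=np.array(X)[:2]-f.x[:2]; return np.round([c*d[0]+s*d[1],-s*d[0]+c*d[1]],1)
    w=lambda P:np.round(W(f.x,np.array([P],float))[0],1)
    print('bay+',w((0,80,0)),'bay-',w((0,-80,0)),'mouth',w((-85,0,192)),'pivot',w((-70,-50,192)))
    pad=onz('side',((157+.5)/6-.5+300,(396+.5)/6-.5+145),1); print('pad',pad,rk(pad))
    kn=tri(((390.5)/6-.5+300,(235)/6-.5+145),((551)/6-.5+275,480/6-.5+110)); print('knob',kn,rk(kn))
    np.save('rack.npy',f.x)
    for c,(x0,y0,x1,y1) in dict(side=(240,180,290,265),top=(235,240,285,290)).items():
        im=cv2.imread(f'pics/{c}0.png')[y0:y1,x0:x1]; cv2.imwrite(f'pics/{c}0b.png',cv2.resize(im,None,fx=7,fy=7,interpolation=cv2.INTER_CUBIC))
    for c in('side','top'):
        im=cv2.imread(f'pics/{c}0.png').astype(int); m=(im[:,:,2]>120)&(im[:,:,1]<70)&(im[:,:,0]<70); 
        n,l,st,ce=cv2.connectedComponentsWithStats(m.astype(np.uint8)); print(c,[(st[i].tolist(),np.round(ce[i],1).tolist()) for i in range(1,n) if st[i][4]>5])
E
python3 fit.py
```

```text
[596.47545303 -54.97796651 192.        ]
[ 6.45197142e+02 -7.69669755e+01 -2.55776237e-01]
[[0.1, -0.7], [-0.4, -0.5], [0.6, 0.2], [0.2, 0.2], [0.2, -0.7], [-0.2, -0.4], [-0.2, -0.5], [1.0, -0.7], [0.4, 0.4], [0.3, 0.1], [0.5, 0.2], [0.4, 0.1], [-0.4, 0.7], [-0.3, 0.4], [-0.7, -1.2], [-0.3, -0.0], [-0.2, 0.1], [0.1, 0.3], [-0.3, -0.1], [-0.2, 0.9], [-0.7, 0.7], [-0.2, -0.6], [-0.4, 0.5]]
bay+ [6.654e+02 4.000e-01 0.000e+00] bay- [ 625.  -154.4    0. ] mouth [563.  -55.5 192. ] pivot [ 564.8 -107.6  192. ]
pad [666.01440914  -3.47867049   1.        ] [ 1.5 76.4]
knob [483.8343222  -89.64159614 218.56677877] [-152.9  -53.1]
side [([379, 158, 10, 6, 39], [382.8, 160.7]), ([363, 180, 4, 10, 27], [364.2, 184.2]), ([255, 191, 11, 12, 96], [260.2, 197.0])]
top [([355, 66, 14, 12, 87], [360.9, 72.5]), ([364, 187, 5, 7, 21], [366.4, 189.9]), ([245, 250, 13, 13, 124], [250.7, 256.0])]
```

View pics/side0b.png

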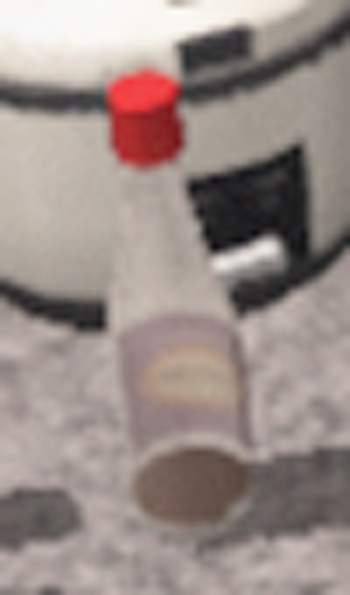

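View pics/top0b.png

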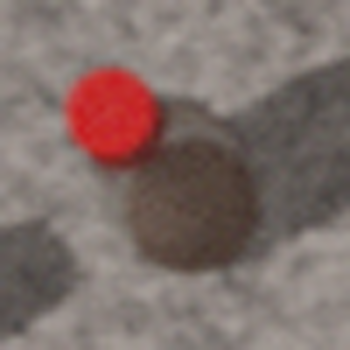

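Run:
```python
from h import *
a=tri((261.3,196),(251.5,256.5)); print('cap',a)
for z in(245,):print(onz('top',(250.5,255.5),z))
p=onz('top',(251.2,256.2),240)[:2]; print(p)
for c in('side','top'):
  print(c,np.round(proj(c,[[*p,0],[*p,124],[*p,193],[*p,245]]),1).tolist())
```

```text
cap [480.09049237 253.2186353  231.79514669]
[480.80735697 255.58543067 245.        ]
[479.51577693 255.15350902]
side [[267.1, 252.5], [263.5, 223.9], [261.3, 206.5], [259.6, 192.6]]
top [[263.1, 270.0], [257.5, 263.5], [253.9, 259.3], [250.9, 255.9]]
```

```bash
python3 - <<'E'
from h import *
a=tri((260.3,192.1),(250.3,255.5)); print('captop',a)
print(onz('top',(268,215),100),onz('top',(262,215),200), onz('top',(253,229),120))
E
python3 -m crank '[[0.3,0,0,-25,0,0,7],[0.3,10,0,-25,0,0,7],[0.3,10,0,-25,0,0,7],[0.3,10,0,-25,0,0,7],[0.3,10,0,-10,0,0,7]]' 50
```

```text
captop [480.63487569 254.35305138 246.04288847]
[590.96066251 163.62930753 100.        ] [570.25755338 180.26195338 200.        ] [571.44733183 219.74214338 120.        ]
t: 1.42
position: [283.0, -601.5, 344.5]
ee_rot: [0.993, -0.117, 0.002, 0.003]
ft_force: [-0.3, 0.8, 0.4]
grip_width: 55.7
```

```bash
python3 -m crank '[[0.3,10,-40,0,0,0,1.4],[0.3,10,-40,0,0,0,0],[0.3,0,-40,0,0,0,0],[0.3,0,-40,0,0,0,0],[0.3,0,-40,0,0,0,0]]'; python3 -m crank '[[0.3,0,-40,0,0,0,0],[0.3,0,-40,0,0,0,0],[0.3,0,-40,0,0,0,0],[0.3,0,-40,0,0,0,0],[0.3,0,-40,0,0,0,0]]';python3 -m crank '[[0.3,0,-40,0,0,0,0],[0.3,0,-40,0,0,0,0],[0.3,0,-40,0,0,0,0],[0.3,0,-40,0,0,0,0],[0.3,0,-40,0,0,0,0]]';python3 -m crank '[[0.3,0,-40,0,0,0,0],[0.3,0,-40,0,0,0,0],[0.3,0,-40,0,0,0,0],[0.3,0,-40,0,0,0,0],[0.3,0,-40,0,0,0,0]]'
python3 -m crank '[[0.3,0,0,0,0,0,0],[0.3,0,0,0,0,0,0]]'
```

```text
t: 1.83
position: [350.8, -409.2, 339.5]
ee_rot: [0.992, -0.126, 0.0, 0.0]
ft_force: [1.2, 0.9, 0.5]
grip_width: 55.7
t: 2.25
position: [400.5, -215.6, 339.8]
ee_rot: [0.992, -0.126, 0.0, 0.0]
ft_force: [0.3, 0.5, 1.1]
grip_width: 55.2
t: 2.67
position: [450.7, -22.0, 339.9]
ee_rot: [0.992, -0.126, 0.001, 0.0]
ft_force: [1.6, 0.0, 0.4]
grip_width: 55.3
t: 3.08
position: [501.0, 171.5, 340.0]
ee_rot: [0.992, -0.127, 0.001, 0.0]
ft_force: [1.5, -0.9, -0.5]
grip_width: 55.4
t: 3.25
position: [500.2, 173.3, 339.5]
ee_rot: [0.992, -0.123, -0.0, -0.001]
ft_force: [-0.3, -1.3, -0.2]
grip_width: 55.4
```

```bash
python3 -m crank '[[0.3,-20,-36,0,0,0,0],[0.3,-19,-38,0,0,0,0],[0.3,0,0,-0,0,0,0],[0.3,0,0,35,0,0,0],[0.3,0,0,0,0,0,0]]'
python3 - <<'E'
from h import *
s=sensors.get_state(); print(s['position'],s['ee_rot'])
for c,(x0,y0,x1,y1) in dict(side=(210,120,310,270),top=(200,210,300,300)).items():
    im=eyes.get_image(c)[y0:y1,x0:x1,::-1]; cv2.imwrite(f'pics/{c}1.png',cv2.resize(im,None,fx=4,fy=4,interpolation=cv2.INTER_CUBIC))
E
```

```text
t: 3.67
position: [478.3, 247.1, 298.8]
ee_rot: [0.992, -0.126, -0.004, 0.004]
ft_force: [-1.1, -2.6, -2.7]
grip_width: 55.6
[478.30008914 247.10700036 298.79335636] [ 0.99197804 -0.12628718 -0.00420744  0.00366255]
```

```bash
python3 -c "
import cv2,numpy as np
a=cv2.imread('pics/side1.png');b=cv2.imread('pics/top1.png')
o=np.zeros((600,800,3),np.uint8);o[:a.shape[0],:400]=a;o[:b.shape[0],400:]=b;cv2.imwrite('pics/c1.png',o)"
```

```text
(no output)
```

View pics/c1.png

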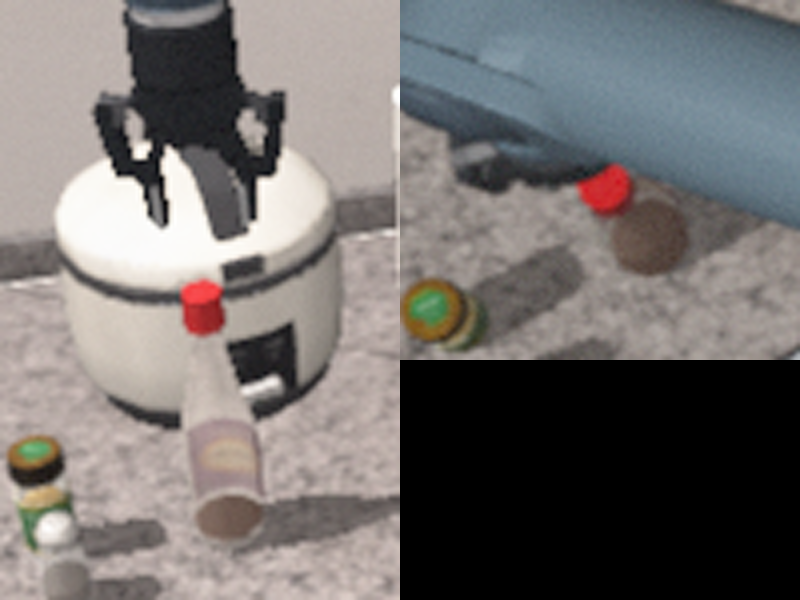

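```bash
python3 -m crank '[[0.3,0,0,0,0,0,0],[0.3,0,0,0,0,0,0]]'
```

```text
t: 3.93
position: [483.2, 249.7, 306.3]
ee_rot: [0.992, -0.128, 0.001, -0.001]
ft_force: [0.7, 0.4, 0.3]
grip_width: 55.5
```

```bash
python3 -m crank '[[0.3,-4,-5,0,0,0,0],[0.3,0,0,20,0,0,0],[0.3,0,0,20,0,0,0],[0.3,0,0,0,0,0,0],[0.3,0,0,0,0,0,0]]';python3 -m crank '[[0.3,0,0,15,0,0,0],[0.3,0,0,15,0,0,0],[0.3,0,0,4,0,0,0],[0.3,0,0,0,0,0,0],[0.3,0,0,0,0,0,0]]'
```

```text
t: 4.35
position: [478.7, 256.1, 264.4]
ee_rot: [0.992, -0.126, -0.001, 0.0]
ft_force: [-0.3, 0.0, 0.5]
grip_width: 55.5
t: 4.77
position: [479.8, 256.7, 231.8]
ee_rot: [0.992, -0.126, 0.001, -0.001]
ft_force: [0.8, 0.1, 0.6]
grip_width: 55.3
```

```bash
python3 -m crank '[[0.3,0,2,0,0,0,0],[-1,0,0,0,0,0,0],[-1,0,0,0,0,0,0],[-1,0,0,0,0,0,0],[-1,0,0,0,0,0,0]]' 50;python3 -m crank '[[-1,0,0,0,0,0,0],[-1,0,0,0,0,0,0],[-1,0,0,0,0,0,0],[-1,0,0,0,0,0,0]]'
```

```text
t: 5.18
position: [479.4, 255.0, 231.8]
ee_rot: [0.992, -0.126, 0.001, -0.001]
ft_force: [0.1, 1.4, 4.0]
grip_width: 28.5
t: 5.52
position: [479.5, 255.1, 231.7]
ee_rot: [0.992, -0.126, 0.001, -0.001]
ft_force: [0.5, -0.2, 5.3]
grip_width: 28.1
```

```bash
python3 -m crank '[[-1,0,0,-3,0,0,0],[-1,0,0,-4,0,0,0],[-1,0,0,-5,0,0,0],[-1,0,0,0,0,0,0],[-1,0,0,0,0,0,0]]'
python3 - <<'E'
from h import *
s=sensors.get_state(); print(s['position'],s['ee_rot'],s['ft_force'],s['ft_torque'])
a=eyes.get_image('side')[120:270,210:310,::-1];b=eyes.get_image('top')[210:310,200:300,::-1]
a=cv2.resize(a,None,fx=4,fy=4);b=cv2.resize(b,None,fx=4,fy=4);o=np.zeros((600,800,3),np.uint8);o[:,:400]=a;o[:400,400:]=b;cv2.imwrite('pics/c2.png',o)
E
```

```text
t: 5.93
position: [478.1, 253.9, 241.8]
ee_rot: [0.992, -0.126, -0.001, 0.0]
ft_force: [0.5, -0.5, -5.9]
grip_width: 28.2
[478.13369581 253.90644828 241.78781048] [ 9.91975485e-01 -1.26428679e-01 -5.71187753e-04  3.15506852e-04] [ 0.51595387 -0.47980985 -5.92336108] [-0.01965628  0.00030894  0.01012541]
```

View pics/c2.png

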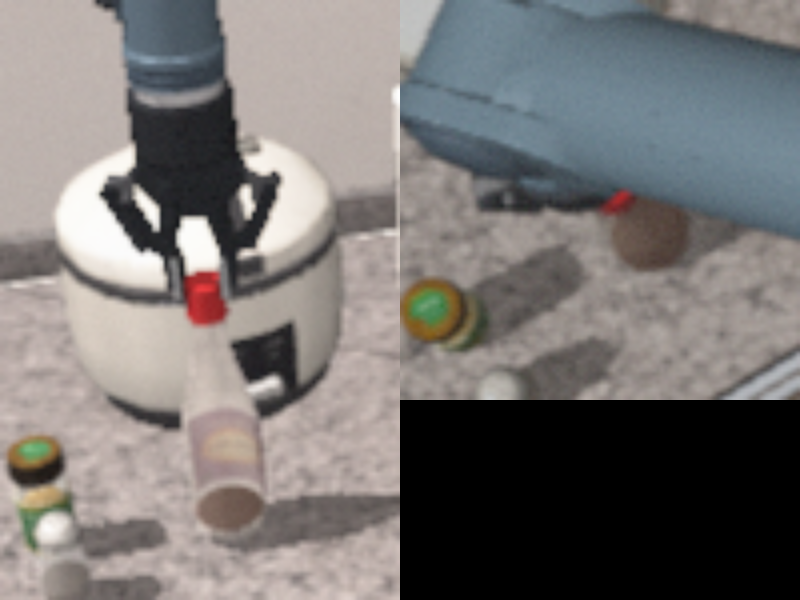

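Run:
```python
from h import *
from scipy.spatial.transform import Rotation as Ro
s=sensors.get_state(); p=s['position'];R=Ro.from_quat(s['ee_rot']).as_matrix();print(p)
x0,y0=235,160
im=eyes.get_image('side')[y0:y0+60,x0:x0+60,::-1]
im=cv2.resize(im,None,fx=10,fy=10,interpolation=cv2.INTER_CUBIC); raw=im.copy()
def d(X,col):
    u=(proj('side',X)[0]-[x0,y0]+.5)*10; cv2.circle(im,tuple(int(v) for v in u),4,col,-1)
for tx in(-11,11):
  for ty in(-14.1,14.1): 
    d(p+R@np.array([tx,ty,25]),(0,255,0) if tx<0 else (255,255,0)); d(p+R@np.array([tx,ty,-10]),(0,255,0) if tx<0 else (255,255,0))
for z in (0,52): 
  for a in np.linspace(0,6.28,20): d(p+np.array([np.cos(a)*16.5,np.sin(a)*16.5,-38.7+z+ 0]),(255,0,255))
cv2.imwrite('pics/g3.png',np.hstack([im])); cv2.imwrite('pics/g3r.png',raw)
```

```text
[478.36539269 253.80897016 241.85654782]
```

View pics/g3.png

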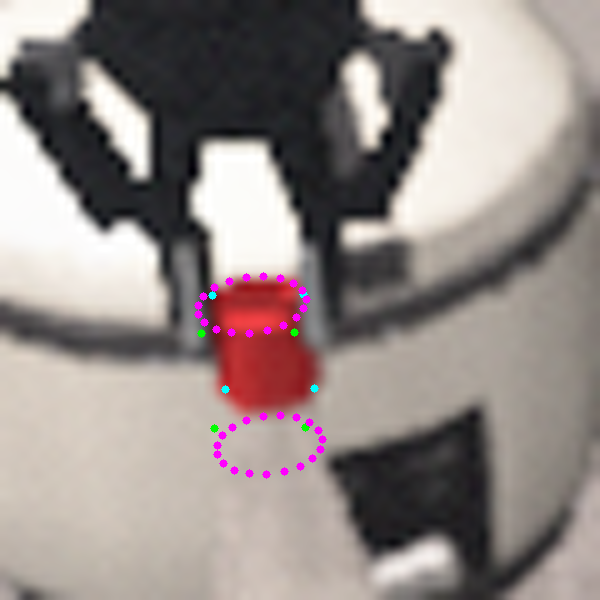

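View pics/g3r.png

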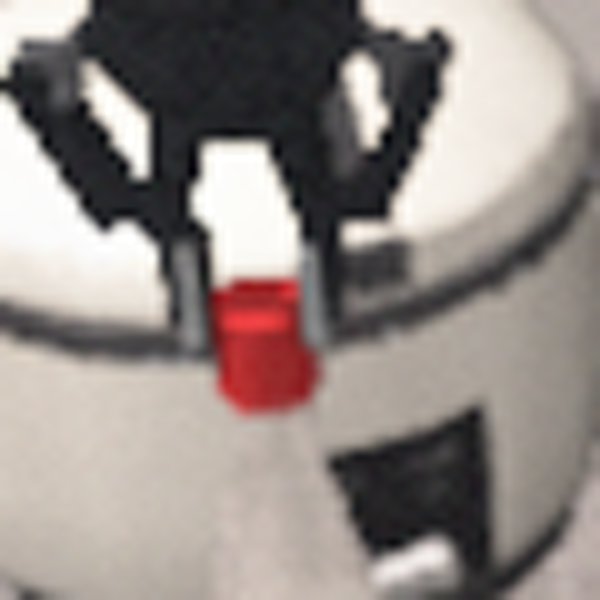

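Run:
```python
from h import *
from scipy.spatial.transform import Rotation as Ro
# c1 pose approx: last picture moment ~ between; seen tips left (250,175.5) right (272.5,174)
R=Ro.from_quat([.992,-.126,0,0]).as_matrix()
for p in([478.3,247.1,298.8],[483.2,249.7,306.3]):
  for tz in(0,12,25): print(p,tz,np.round(proj('side',[np.array(p)+R@np.array([0,ty,tz]) for ty in(-27.7,27.7)]),1).tolist())
s=sensors.get_state();p=s['position']
a=onz('side',(254.3,194.3),217);print(a)
print(tri((254,194.3),(235,256)))
for ty in(-16,16): print([np.round(proj('side',p+R@np.array([0,ty,tz])),1).tolist() for tz in(0,10,20,25)])
```

```text
[478.3, 247.1, 298.8] 0 [[251.2, 177.5], [269.6, 177.3]]
[478.3, 247.1, 298.8] 12 [[251.7, 180.9], [270.0, 180.7]]
[478.3, 247.1, 298.8] 25 [[252.2, 184.6], [270.4, 184.4]]
[483.2, 249.7, 306.3] 0 [[249.9, 174.6], [268.3, 174.5]]
[483.2, 249.7, 306.3] 12 [[250.4, 178.1], [268.7, 177.9]]
[483.2, 249.7, 306.3] 25 [[250.9, 181.8], [269.1, 181.6]]
[519.0172955 270.5513782 217.       ]
[502.22117592 281.19759537 229.05314304]
[[[255.0, 193.7]], [[255.3, 196.4]], [[255.7, 199.1]], [[255.9, 200.4]]]
[[[265.3, 193.6]], [[265.6, 196.3]], [[265.9, 198.9]], [[266.1, 200.3]]]
```

Run:
```python
from h import *
from scipy.spatial.transform import Rotation as Ro
R=Ro.from_quat([.98183,.189758,-.00033,-.0013]).as_matrix();p=np.array([241.8,-602.3,228.])
o=[]
for c,x0,y0 in(('side',525,140),('top',560,120)):
    im=cv2.imread(f'pics/{c}0.png')[y0:y0+80,x0:x0+80];im=cv2.resize(im,None,fx=5,fy=5,interpolation=cv2.INTER_CUBIC)
    for tx in(-11,11):
      for ty in(-43,43):
        for tz,col in((12,(0,255,0)),(25,(0,255,255)),(0,(255,0,255))):
          u=(proj(c,p+R@np.array([tx,ty,tz]))[0]-[x0,y0]+.5)*5; cv2.circle(im,tuple(int(v) for v in u),3,col,-1)
    o.append(im)
cv2.imwrite('pics/st.png',np.hstack(o))
```

```text
(no output)
```

View pics/st.png

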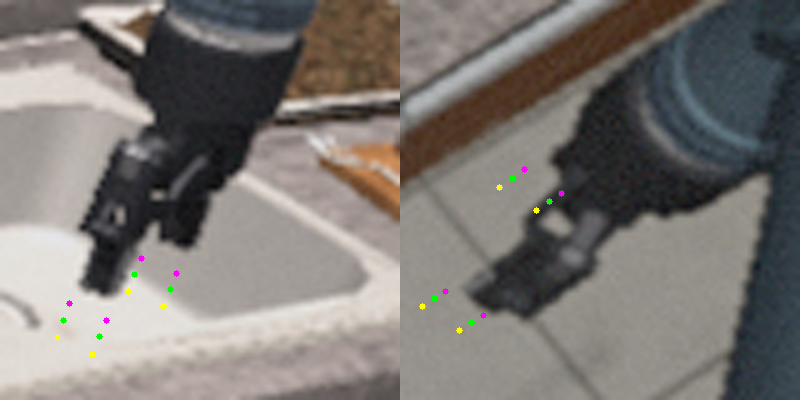

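Run:
```python
from h import *
f=lambda x,y,x0,y0:((x+.5)/5-.5+x0,(y+.5)/5-.5+y0)
a=tri(f(100,290,525,140),f(500,300-0,560-80,120));print(a)
b=tri(f(182,243,525,140),f(553,203,560-80,120));print(b)
m=(a+b)/2;print(m,np.linalg.norm(a-b))
```

```text
[ 218.85334609 -561.90144747  249.21609264]
[ 241.47733806 -625.80192952  254.80395702]
[ 230.16534207 -593.85168849  252.01002483] 68.01720993592852
```

The side view shows the cap at (261,193), but the fingertips reach only about 15 mm below its top. That is higher than the TCP reading says they should be, so I'll set the bottle down and take a deeper grip.

```bash
python3 -m crank '[[-1,0,0,5,0,0,0],[-1,0,0,4,0,0,0],[-1,0,0,2,0,0,0],[-1,0,0,0,0,0,0],[-1,0,0,0,0,0,0]]';python3 -m crank '[[0.3,0,0,0,0,0,0],[0.3,0,0,0,0,0,0],[0.3,0,0,0,0,0,0],[0.3,0,0,5,0,0,0],[0.3,0,0,5,0,0,0]]';python3 -m crank '[[0.3,0,0,2,0,0,0],[0.3,0,0,0,0,0,0]]'
cat > ov.py <<'E'
from h import *
import sys
from scipy.spatial.transform import Rotation as Ro
s=sensors.get_state(); p=s['position'];R=Ro.from_quat(s['ee_rot']).as_matrix();print(p,s['ft_force'],s['grip_width'])
u=proj('side',p)[0]; x0,y0=int(u[0])-30,int(u[1])-30
im=eyes.get_image('side')[y0:y0+60,x0:x0+60,::-1]
im=cv2.resize(im,None,fx=10,fy=10,interpolation=cv2.INTER_CUBIC)
for tz in(0,25):
  for ty in(-s['grip_width']/2,s['grip_width']/2):
    v=(proj('side',p+R@np.array([0,ty,tz]))[0]-[x0,y0]+.5)*10; cv2.circle(im,tuple(int(k) for k in v),4,(0,255,0),-1)
cv2.imwrite(sys.argv[1],im); print(x0,y0)
E
python3 ov.py pics/ov1.png
```

```text
t: 6.5
position: [478.8, 254.5, 231.8]
ee_rot: [0.992, -0.126, 0.0, -0.0]
ft_force: [-0.5, -0.9, -2.9]
grip_width: 28.2
t: 6.92
position: [479.2, 254.6, 221.9]
ee_rot: [0.992, -0.126, 0.001, -0.0]
ft_force: [-0.1, 0.1, 0.7]
grip_width: 55.2
t: 7.08
position: [478.0, 253.8, 218.4]
ee_rot: [0.992, -0.126, -0.001, 0.0]
ft_force: [0.2, 0.1, -0.6]
grip_width: 55.5
[478.04712755 253.8221067  218.43031241] [ 0.22226426  0.05047345 -0.6435707 ] 55.49802971394631
230 169
```

View pics/ov1.png

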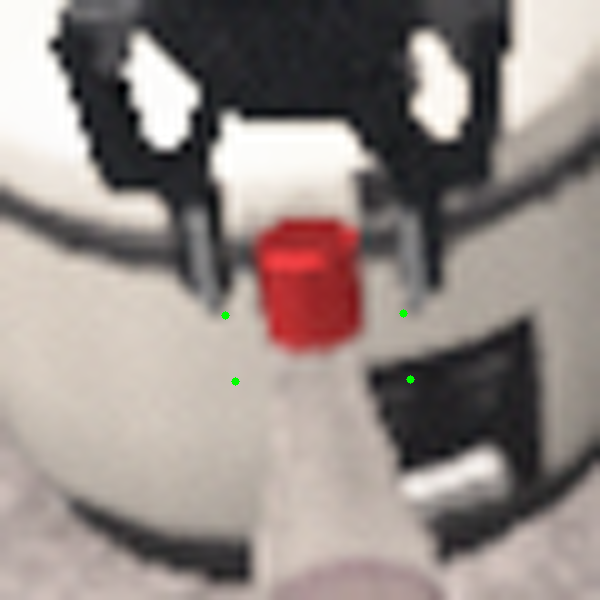

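```bash
cat > ovt.py <<'E'
from h import *
import sys
from scipy.spatial.transform import Rotation as Ro
s=sensors.get_state(); p=s['position'];R=Ro.from_quat(s['ee_rot']).as_matrix()
u=proj('top',p)[0]; x0,y0=int(u[0])-40,int(u[1])-40
im=eyes.get_image('top')[y0:y0+80,x0:x0+80,::-1]
im=cv2.resize(im,None,fx=7,fy=7,interpolation=cv2.INTER_CUBIC)
w=s['grip_width']/2
for tz,col in((25,(0,255,0)),(0,(0,255,255)),(-40,(255,0,255))):
 for tx in(-11,11):
  for ty in(-w-14,-w,w,w+14):
    v=(proj('top',p+R@np.array([tx,ty,tz]))[0]-[x0,y0]+.5)*7; cv2.circle(im,tuple(int(k) for k in v),3,col,-1)
cv2.imwrite(sys.argv[1],im); print(x0,y0)
E
python3 ovt.py pics/ovt1.png
```

```text
213 217
```

View pics/ovt1.png

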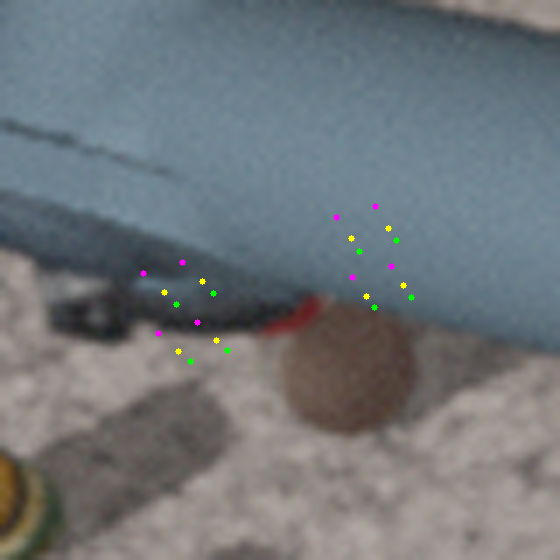

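```bash
python3 -m crank '[[0.3,-8,0,6,0,0,0],[0.3,0,0,0,0,0,0],[-1,0,0,0,0,0,0],[-1,0,0,0,0,0,0],[-1,0,0,0,0,0,0]]' 60; python3 -m crank '[[-1,0,0,0,0,0,0],[-1,0,0,0,0,0,0],[-1,0,0,0,0,0,0]]'; python3 ov.py pics/ov2.png
```

```text
t: 7.6
position: [471.1, 256.8, 213.8]
ee_rot: [0.992, -0.126, 0.0, -0.001]
ft_force: [-0.2, 0.2, -0.1]
grip_width: 28.9
t: 7.85
position: [471.1, 256.7, 213.8]
ee_rot: [0.992, -0.126, 0.0, -0.001]
ft_force: [0.2, 1.6, 0.8]
grip_width: 28.9
[471.14841359 256.7475905  213.80049775] [0.15827695 1.61623706 0.82600741] 28.859986768211485
230 172
```

View pics/ov2.png

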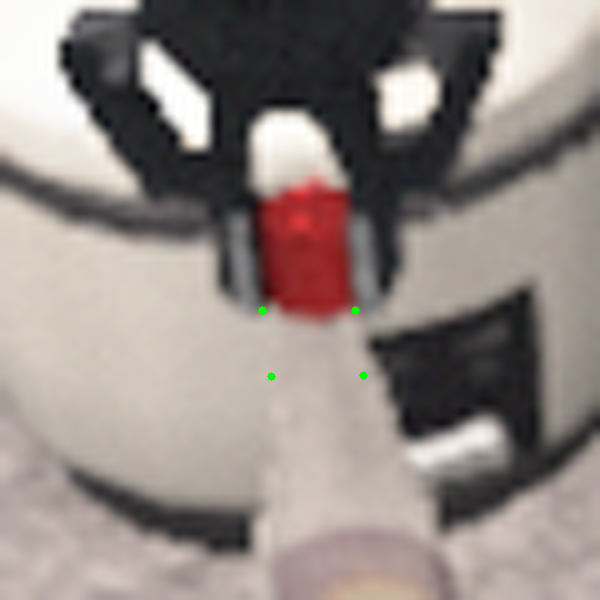

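```bash
python3 -m crank '[[-1,0,0,-3,0,0,0],[-1,0,0,-3,0,0,0],[-1,0,0,-2,0,0,0],[-1,0,0,0,0,0,0],[-1,0,5,0,0,0,0]]'; python3 -m crank '[[-1,0,12,0,0,0,0],[-1,0,18,0,0,0,0],[-1,0,20,0,0,0,0],[-1,0,20,0,0,0,0],[-1,0,20,0,0,0,0]]'; python3 -m crank '[[-1,0,20,0,0,0,0],[-1,0,20,0,0,0,0],[-1,0,20,0,0,0,0],[-1,0,20,0,0,0,0],[-1,0,20,0,0,0,0]]';python3 -m crank '[[-1,0,20,0,0,0,0],[-1,0,20,0,0,0,0],[-1,0,14,0,0,0,0],[-1,0,8,0,0,0,0],[-1,0,2,0,0,0,0]]';python3 -m crank '[[-1,10,0,0,0,0,0],[-1,20,0,0,0,0,0],[-1,10,0,0,0,0,0],[-1,0,0,0,0,0,0],[-1,0,0,0,0,0,0]]'
cat > look.py <<'E'
from h import *
import sys
s=sensors.get_state(); p=s['position'];r=np.load('rack.npy');c,n=np.cos(r[2]),np.sin(r[2]);d=p[:2]-r[:2]
print('tcp rack',np.round([c*d[0]+n*d[1],-n*d[0]+c*d[1],p[2]],1),np.round(s['ft_force'],1),s['grip_width'],s['t'])
a=eyes.get_image('side')[130:270,290:400,::-1];b=eyes.get_image('top')[100:225,270:400,::-1]
a=cv2.resize(a,None,fx=3.6,fy=3.6,interpolation=cv2.INTER_CUBIC);b=cv2.resize(b,None,fx=3,fy=3,interpolation=cv2.INTER_CUBIC)
o=np.zeros((504,790,3),np.uint8);o[:a.shape[0],:a.shape[1]]=a;o[:b.shape[0],400:400+b.shape[1]]=b[:, :390];cv2.imwrite(sys.argv[1],o)
E
python3 look.py pics/l1.png
```

```text
t: 8.32
position: [469.4, 252.2, 221.3]
ee_rot: [0.992, -0.126, -0.0, -0.001]
ft_force: [0.1, 0.5, -5.5]
grip_width: 28.6
t: 8.73
position: [446.1, 162.8, 221.0]
ee_rot: [0.992, -0.126, -0.001, 0.001]
ft_force: [0.7, -0.3, -4.8]
grip_width: 28.5
t: 9.15
position: [420.9, 66.2, 221.2]
ee_rot: [0.992, -0.126, -0.0, 0.0]
ft_force: [0.1, -0.2, -5.2]
grip_width: 28.8
t: 9.57
position: [404.9, 3.7, 221.1]
ee_rot: [0.992, -0.128, -0.001, 0.001]
ft_force: [-0.3, 0.6, -5.0]
grip_width: 28.3
t: 9.98
position: [445.5, -3.4, 221.6]
ee_rot: [0.992, -0.126, -0.001, -0.001]
ft_force: [0.2, 0.5, -6.0]
grip_width: 28.8
tcp rack [-211.8   20.6  221.6] [ 0.2  0.5 -6. ] 28.752859365267827 9.9833
```

View pics/l1.png

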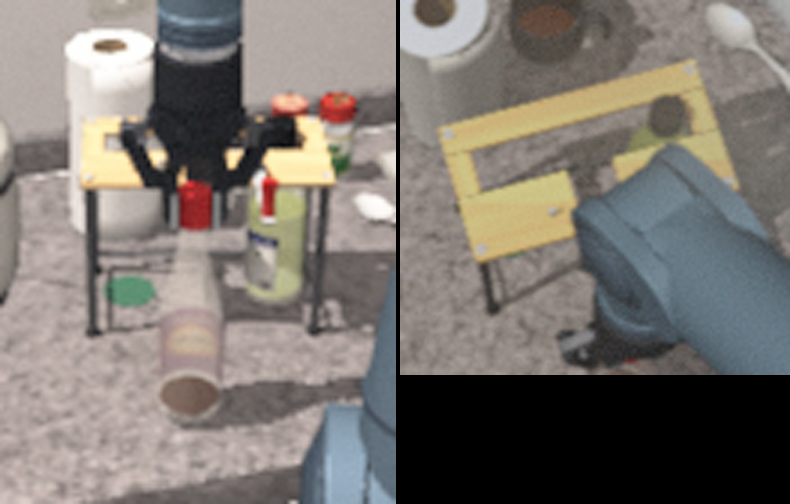

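```bash
python3 -m crank '[[-1,0,8,0,0,0,0],[-1,0,12,0,0,0,0],[-1,0,0,0,0,0,0],[-1,0,0,0,0,0,0]]'
cat > meas.py <<'E'
from h import *
import sys
s=sensors.get_state(); p=s['position'];r=np.load('rack.npy');c,n=np.cos(r[2]),np.sin(r[2]);
def rk(X): d=np.array(X)[:2]-r[:2]; return np.round([c*d[0]+n*d[1],-n*d[0]+c*d[1]],1)
def wd(x,y,z): return np.array([r[0]+c*x-n*y,r[1]+n*x+c*y,z])
print('tcp rack',rk(p),np.round(p[2],1),np.round(s['ft_force'],1),s['grip_width'],s['t'])
dz=float(sys.argv[2]); im=eyes.get_image('side')[:,:,::-1].copy(); 
t=rk(p); bx,by=t[0]+9.8,t[1]+.2
x0,y0,F=290,130,5
big=cv2.resize(im[y0:y0+120,x0:x0+120],None,fx=F,fy=F,interpolation=cv2.INTER_CUBIC)
def dot(X,col):
    v=(proj('side',X)[0]-[x0,y0]+.5)*F; cv2.circle(big,tuple(int(k) for k in v),2,col,-1)
for z,rad in((dz,31),(dz+124,31),(dz+193,16.5),(dz+245,16.5)):
  for a in np.linspace(0,6.283,24): dot(wd(bx+rad*np.cos(a),by+rad*np.sin(a),z),(255,0,255))
for x in range(-85,1,5):
  for y in(-22,22): dot(wd(x,y,192),(0,255,0))
for y in range(-100,101,5): dot(wd(22,y,192),(0,255,0)); dot(wd(-22,y,192),(0,255,0))
cv2.imwrite(sys.argv[1],big)
E
python3 meas.py pics/m1.png 8
```

```text
t: 10.42
position: [438.9, -24.7, 221.3]
ee_rot: [0.992, -0.128, -0.0, 0.0]
ft_force: [0.3, 1.0, -6.0]
grip_width: 28.6
tcp rack [-212.9   -1.6] 221.3 [ 0.3  1.  -6. ] 28.60228879235073 10.4167
```

View pics/m1.png

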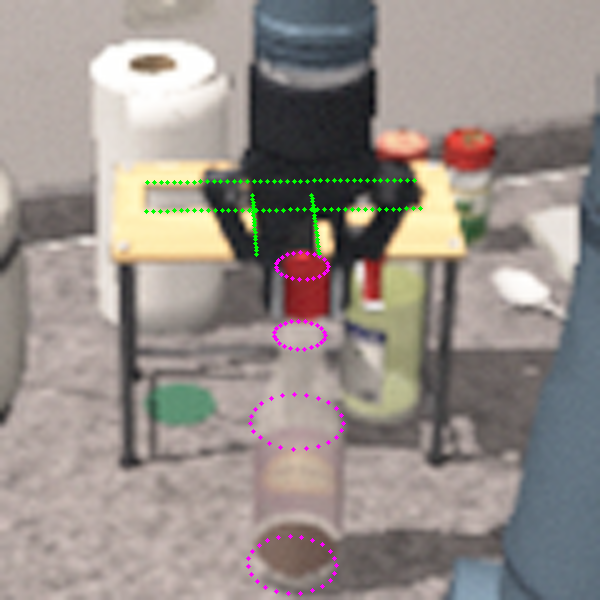

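```bash
python3 -m crank '[[-1,10,-4,0,0,0,0],[-1,18,0,0,0,0,0],[-1,18,0,0,0,0,0],[-1,10,0,0,0,0,0],[-1,0,0,0,0,0,0]]'
python3 -m crank '[[-1,0,0,0,0,0,0],[-1,0,0,0,0,0,0]]'
cat >> meas.py <<'E'
b=im.astype(int); m=(b[:,:,2]>100)&(b[:,:,1]<70)&(b[:,:,0]<70)
k,l,st,ce=cv2.connectedComponentsWithStats(m.astype(np.uint8))
for i in range(1,k):
    if st[i][4]>12: 
        ys=np.arange(-130,131,.5); u=[proj('side',wd(bx,y,dz+225))[0][0] for y in ys]
        L,Rr=st[i][0]-.5,st[i][0]+st[i][2]-.5; print('red',st[i].tolist(),'cent',np.round(ce[i],2),'rack y from u (if cap):',ys[np.argmin(abs(np.array(u)-ce[i][0]))],'edges',ys[np.argmin(abs(np.array(u)-(L+Rr)/2))])
E
python3 meas.py pics/m2.png 8
```

```text
t: 10.88
position: [498.4, -34.1, 222.0]
ee_rot: [0.992, -0.126, 0.002, -0.001]
ft_force: [1.5, -0.3, -5.4]
grip_width: 28.9
t: 11.05
position: [493.8, -33.3, 220.9]
ee_rot: [0.992, -0.126, -0.001, -0.0]
ft_force: [-0.8, -0.3, -4.1]
grip_width: 28.7
tcp rack [-157.5    3.9] 220.9 [-0.8 -0.3 -4.1] 28.6952466871744 11.05
red [379, 158, 10, 6, 41] cent [383.56 160.8 ] rack y from u (if cap): -116.5 edges -116.5
red [344, 172, 9, 13, 102] cent [348.08 178.08] rack y from u (if cap): 1.0 edges 1.0
red [363, 180, 4, 10, 31] cent [364.06 184.39] rack y from u (if cap): -52.0 edges -53.5
red [477, 253, 46, 99, 419] cent [499.61 300.  ] rack y from u (if cap): -130.0 edges -130.0
red [622, 292, 14, 21, 58] cent [628.17 302.34] rack y from u (if cap): -130.0 edges -130.0Traceback (most recent call last):
  File "meas.py", line 23, in <module>
    ys=np.arange(-130,131,.5); u=[proj('side',wd(bx,y,dz+225))[0][0] for y in ys]
                                  ~~~~^^^^^^^^^^^^^^^^^^^^^^^^
  File "h.py", line 4, in proj
    m=eyes.camera_model(c); p=(m['R']@np.atleast_2d(X).T).T+m['t']; p=p@m['K'].T; return p[:,:2]/p[:,2:]
ValueError: time passes only in moves, steps and waits
```

View pics/m2.png

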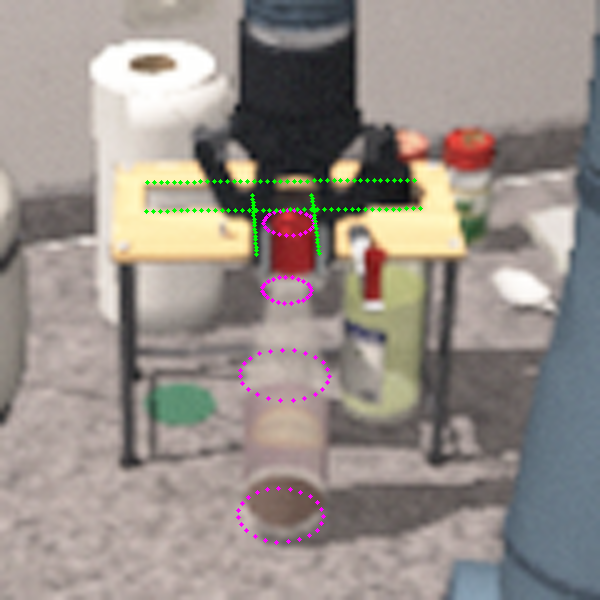

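The cap is at pixel (348,178), which puts the bottle at rack y ≈ +1, lined up with the lane. I'll lower it slightly and slide in.

```bash
python3 -m crank '[[-1,6,0.5,2,0,0,0],[-1,12,0,2,0,0,0],[-1,14,0,0,0,0,0],[-1,14,0,0,0,0,0],[-1,10,0,0,0,0,0]]'
python3 -m crank '[[-1,10,0,0,0,0,0],[-1,10,0,0,0,0,0],[-1,6,0,0,0,0,0],[-1,0,0,0,0,0,0],[-1,0,0,0,0,0,0]]'
sed -i 's/^for i in range(1,k):/for i in range(1,k):\n    if st[i][0]>450: continue/; s/^        ys=np.*$/        ys=np.arange(-130,131,.5); u=proj("side",np.array([wd(bx,y,dz+225) for y in ys]))[:,0]/' meas.py
python3 meas.py pics/m3.png 4
```

```text
t: 11.52
position: [550.1, -49.2, 217.4]
ee_rot: [0.992, -0.127, 0.001, 0.0]
ft_force: [-0.1, -0.1, -5.3]
grip_width: 28.9
t: 11.93
position: [573.9, -55.0, 217.3]
ee_rot: [0.992, -0.126, -0.001, -0.0]
ft_force: [-0.4, 0.5, -4.6]
grip_width: 29.0
tcp rack [-74.5   3.2] 217.3 [-0.4  0.5 -4.6] 28.99358918437786 11.9333
red [379, 158, 10, 6, 42] cent [383.45 160.83] rack y from u (if cap): -127.5 edges -127.5
red [343, 162, 9, 11, 88] cent [347.23 167.07] rack y from u (if cap): -0.5 edges 0.0
red [363, 180, 4, 10, 26] cent [364.27 184.19] rack y from u (if cap): -60.5 edges -61.0
red [445, 289, 18, 52, 254] cent [453.19 315.3 ] rack y from u (if cap): -130.0 edges -130.0
red [235, 323, 9, 3, 13] cent [239.54 324.  ] rack y from u (if cap): 130.5 edges 130.5
red [247, 330, 14, 4, 17] cent [254.24 331.35] rack y from u (if cap): 130.5 edges 130.5
red [320, 367, 8, 3, 16] cent [324.06 368.12] rack y from u (if cap): 80.5 edges 82.5
red [309, 368, 10, 6, 20] cent [313.45 370.6 ] rack y from u (if cap): 118.0 edges 118.0
red [261, 384, 6, 5, 13] cent [263.62 385.62] rack y from u (if cap): 130.5 edges 130.5
```

View pics/m3.png

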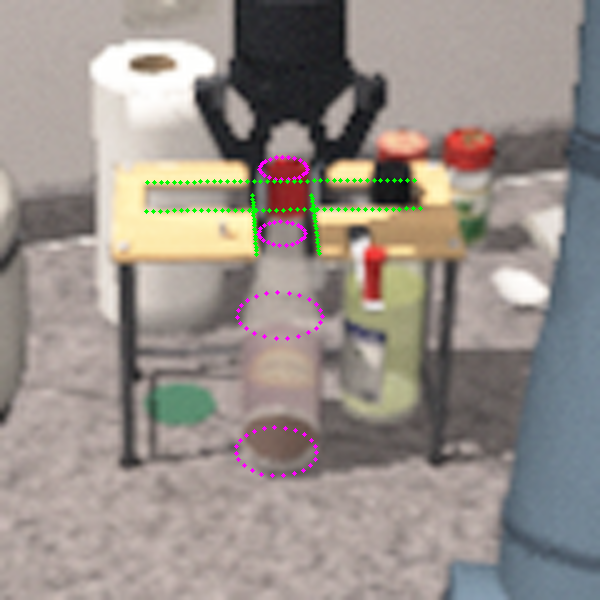

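```bash
python3 -m crank '[[-1,8,0,0,0,0,0],[-1,12,0,0,0,0,0],[-1,12,0,0,0,0,0],[-1,12,0,0,0,0,0],[-1,10,0,0,0,0,0]]'
python3 -m crank '[[-1,7,0,0,0,0,0],[-1,0,0,0,0,0,0],[-1,0,0,0,0,0,0],[-1,0,0,0,0,0,0]]'
python3 meas.py pics/m4.png 4 | head -4
```

```text
t: 12.4
position: [627.3, -69.0, 217.5]
ee_rot: [0.992, -0.126, 0.0, 0.0]
ft_force: [0.1, -0.8, -5.0]
grip_width: 28.4
t: 12.73
position: [632.3, -70.0, 217.1]
ee_rot: [0.992, -0.126, -0.001, -0.0]
ft_force: [0.1, 0.8, -5.5]
grip_width: 28.7
tcp rack [-14.3   3.5] 217.1 [ 0.1  0.8 -5.5] 28.692593622936023 12.7333
red [342, 154, 9, 11, 77] cent [346.21 159.01] rack y from u (if cap): 0.0 edges 1.0
red [379, 158, 10, 6, 41] cent [383.2  160.68] rack y from u (if cap): -130.0 edges -130.0
red [363, 180, 4, 10, 25] cent [364.32 184.2 ] rack y from u (if cap): -66.0 edges -66.5
```

View pics/m4.png

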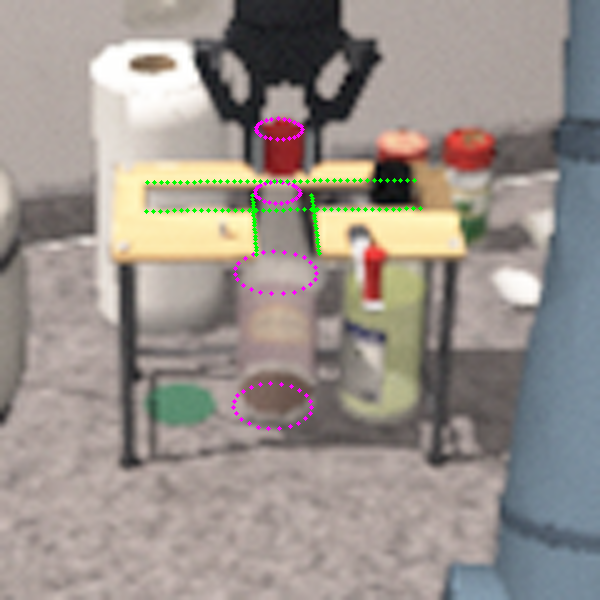

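```bash
python3 -m crank '[[-1,4,0,0,0,0,0],[-1,0,-8,0,0,0,0],[-1,0,-12,0,0,0,0],[-1,0,-12,0,0,0,0],[-1,0,-10,0,0,0,0]]'
python3 -m crank '[[-1,0,-10,0,0,0,0],[-1,0,-10,0,0,0,0],[-1,0,-6,0,0,0,0],[-1,0,0,0,0,0,0],[-1,0,0,0,0,0,0]]'
python3 meas.py pics/m5.png 4 | head -4
```

```text
t: 13.2
position: [648.0, -27.0, 217.7]
ee_rot: [0.992, -0.125, 0.0, -0.001]
ft_force: [-1.1, 0.1, -4.5]
grip_width: 28.7
t: 13.62
position: [654.1, -4.9, 217.4]
ee_rot: [0.992, -0.126, -0.0, 0.0]
ft_force: [-0.1, -0.5, -5.2]
grip_width: 28.8
tcp rack [-9.7 72. ] 217.4 [-0.1 -0.5 -5.2] 28.794137485549683 13.6167
red [323, 154, 9, 10, 78] cent [327.31 158.54] rack y from u (if cap): 69.0 edges 70.0
red [379, 156, 10, 8, 41] cent [383.24 160.51] rack y from u (if cap): -130.0 edges -130.0
red [363, 180, 4, 10, 25] cent [364.32 184.2 ] rack y from u (if cap): -66.5 edges -67.0
```

View pics/m5.png

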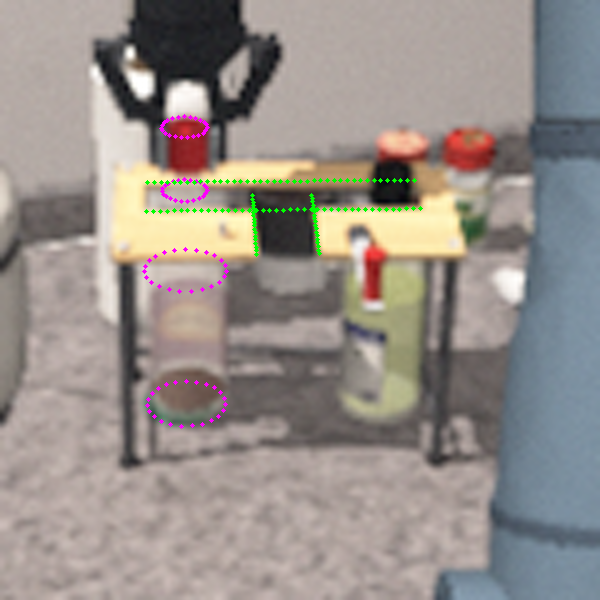

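```bash
python3 -m crank '[[-1,0,-5,0,0,0,0],[-1,0,-3,0,0,0,0],[-1,0,0,2,0,0,0],[-1,0,0,1.5,0,0,0],[-1,0,0,1,0,0,0]]'
python3 -m crank '[[-1,0,0,0,0,0,0],[-1,0,0,0,0,0,0]]'
python3 meas.py pics/m6.png 0 | head -4
```

```text
t: 14.08
position: [656.7, 2.4, 213.9]
ee_rot: [0.992, -0.126, 0.001, -0.0]
ft_force: [-0.0, 0.4, 0.8]
grip_width: 29.0
t: 14.25
position: [656.6, 2.3, 213.9]
ee_rot: [0.992, -0.126, 0.001, -0.0]
ft_force: [-0.1, 1.0, -1.1]
grip_width: 28.8
tcp rack [-9.  79.6] 213.9 [-0.1  1.  -1.1] 28.78151738652109 14.25
red [321, 155, 8, 10, 72] cent [324.78 159.39] rack y from u (if cap): 78.0 edges 79.0
red [379, 158, 10, 6, 39] cent [383.38 160.72] rack y from u (if cap): -130.0 edges -130.0
red [363, 180, 4, 10, 25] cent [364.32 184.2 ] rack y from u (if cap): -66.5 edges -67.0
```

View pics/m6.png

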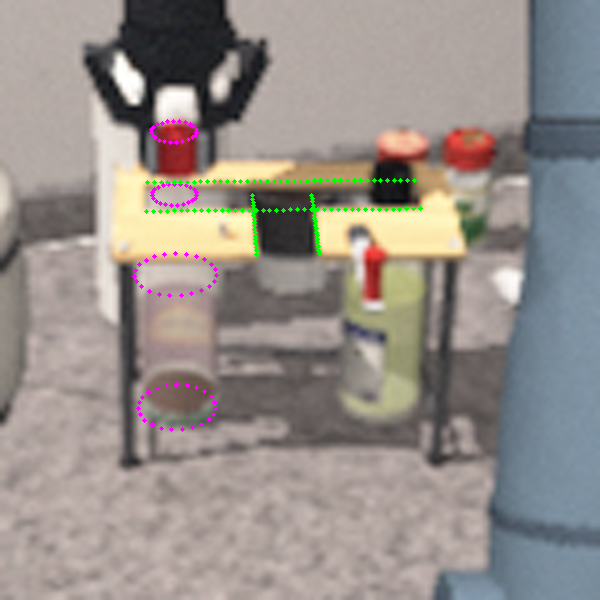

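```bash
python3 -m crank '[[0.3,0,0,0,0,0,0],[0.3,0,0,0,0,0,0],[0.3,0,0,0,0,0,0],[0.3,0,0,0,0,0,0],[0.3,0,0,-10,0,0,0]]'
python3 -m crank '[[0.3,0,0,-20,0,0,0],[0.3,0,0,-25,0,0,0],[0.3,0,0,-30,0,0,0],[0.3,0,0,-25,0,0,0],[0.3,0,0,0,0,0,0]]'
python3 -m crank '[[0.3,-20,20,0,0,0,0],[0.3,-30,30,0,0,0,0],[0.3,-40,30,0,0,0,0],[0.3,-40,30,0,0,0,0],[0.3,-30,20,0,0,0,0]]'
python3 -m crank '[[0.3,0,10,0,0,0,0],[0.3,0,10,0,0,0,0]]'
python3 look.py pics/l2.png
```

```text
t: 14.72
position: [654.8, 1.8, 221.2]
ee_rot: [0.992, -0.126, -0.002, 0.0]
ft_force: [-0.4, 0.4, -1.5]
grip_width: 55.1
t: 15.13
position: [659.8, 2.9, 331.8]
ee_rot: [0.992, -0.126, 0.007, -0.001]
ft_force: [0.3, -0.7, 1.5]
grip_width: 55.7
t: 15.55
position: [482.5, -78.4, 323.3]
ee_rot: [0.992, -0.127, 0.0, 0.0]
ft_force: [0.0, -0.9, 1.2]
grip_width: 55.5
t: 15.72
position: [478.0, -97.1, 323.5]
ee_rot: [0.992, -0.127, 0.001, 0.001]
ft_force: [0.3, -0.5, 0.8]
grip_width: 55.5
tcp rack [-156.6  -61.8  323.5] [ 0.3 -0.5  0.8] 55.464225440297916 15.7167
```

View pics/l2.png

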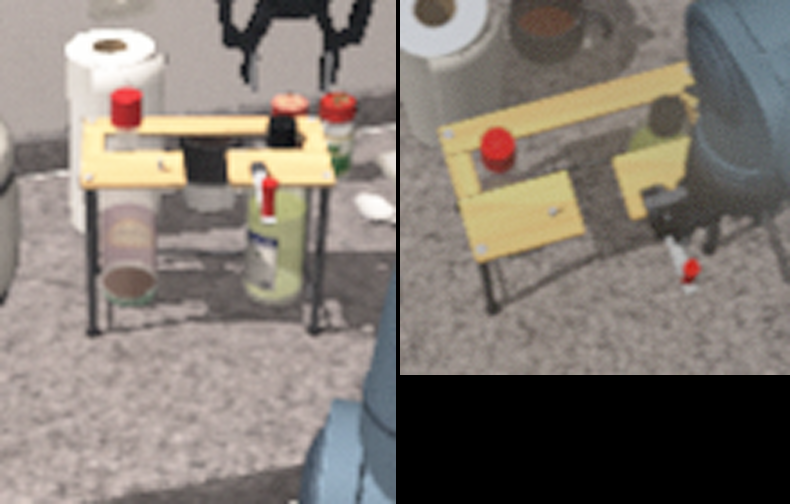

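Both views show the bottle upright in the left bay and its cap free, at side (125,108) and top (497,148) in the composite. I'll measure the cap's position against the pad.

```bash
cat > chk.py <<'E'
from h import *
r=np.load('rack.npy');c,n=np.cos(r[2]),np.sin(r[2])
def rk(X): d=np.array(X)[:2]-r[:2]; return np.round([c*d[0]+n*d[1],-n*d[0]+c*d[1]],1)
def wd(x,y,z): return np.array([r[0]+c*x-n*y,r[1]+n*x+c*y,z])
I={}
for k,(x0,y0) in dict(side=(300,145),top=(275,110)).items():
    I[k]=eyes.get_image(k)[:,:,::-1].copy(); b=cv2.resize(I[k][y0:y0+100,x0-10:x0+90] ,None,fx=8,fy=8,interpolation=cv2.INTER_CUBIC)[:600]
    x0-=10
    def ell(P,rad,col):
        for a in np.linspace(0,6.283,40):
            v=(proj(k,wd(P[0]+rad*np.cos(a),P[1]+rad*np.sin(a),P[2]))[0]-[x0,y0]+.5)*8; cv2.circle(b,tuple(int(q) for q in v),1,col,-1)
    ell((0,80,245),16.5,(255,0,0)); ell((0,80,1),29,(255,255,0)); ell((0,80,192),16.5,(255,0,255))
    cv2.imwrite(f'pics/chk_{k}.png',b)
E
python3 chk.py
```

```text
(no output)
```

View pics/chk_side.png

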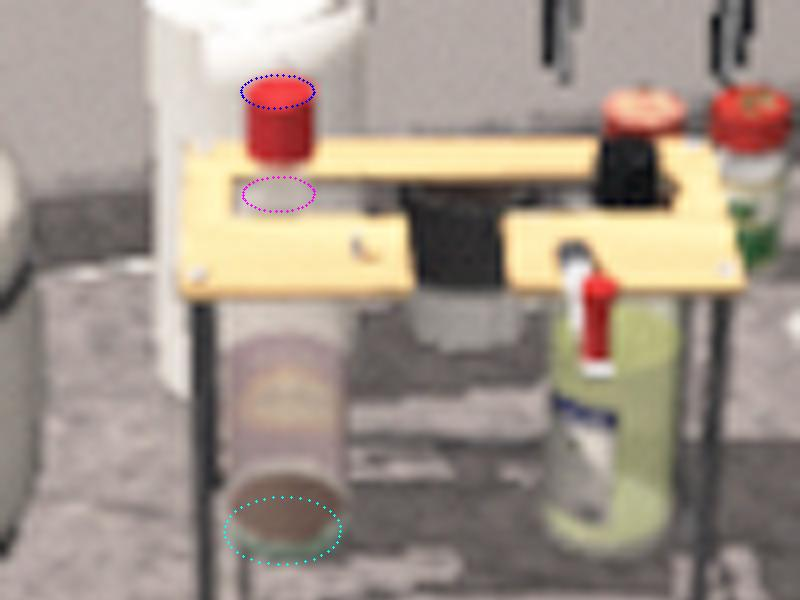

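View pics/chk_top.png

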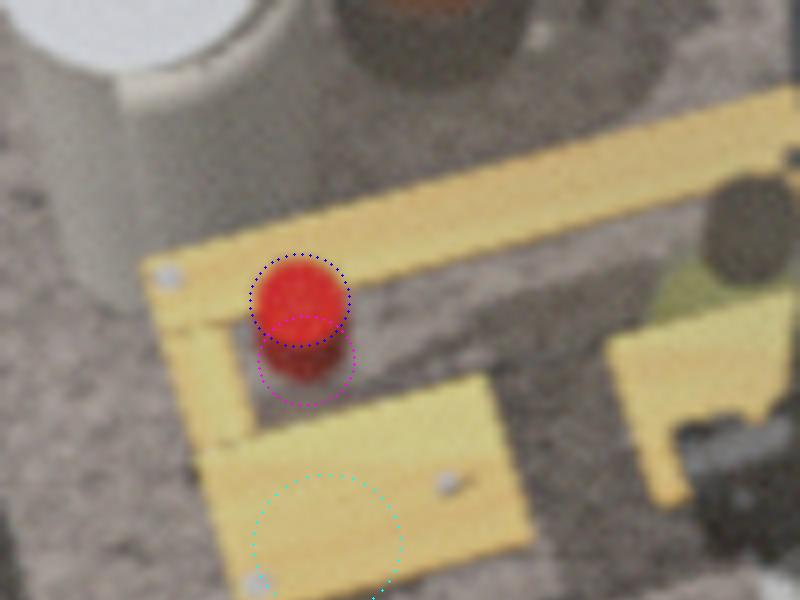

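Run:
```python
from h import *
s=sensors.get_state();print(np.round(s['q'],2))
r=np.load('rack.npy');c,n=np.cos(r[2]),np.sin(r[2])
p=s['position'];
for th in(1.6,1.2,.8,.4,0): print(th, np.round([-70-86*np.sin(th),-50+86*np.cos(th)],1))
```

```text
[ 0.48  0.02 -0.37  1.84  0.01  1.28 -1.72]
1.6 [-156.   -52.5]
1.2 [-150.2  -18.8]
0.8 [-131.7    9.9]
0.4 [-103.5   29.2]
0 [-70.  36.]
```

```bash
python3 -m crank '[[0.3,0,0,0,0,0,-7],[0.3,0,0,0,0,0,0],[0.3,0,0,0,0,0,0]]'; python3 -c "
from h import *
print(np.round(sensors.get_state()['q'],2))"
```

```text
t: 16.17
position: [480.9, -94.9, 323.0]
ee_rot: [0.998, -0.066, 0.0, -0.0]
ft_force: [0.2, 0.0, 0.5]
grip_width: 55.6
[ 0.48  0.02 -0.37  1.84  0.01  1.28 -1.6 ]
```

```bash
python3 -m crank '[[0.3,0,0,0,0,0,-7],[0.3,0,0,0,0,0,-7],[0.3,0,0,0,0,0,-7],[0.3,0,0,0,0,0,-7],[0.3,0,0,0,0,0,-7]]';python3 -m crank '[[0.3,0,0,0,0,0,-7],[0.3,0,0,0,0,0,-7],[0.3,0,0,0,0,0,-7],[0.3,0,0,0,0,0,-7],[0.3,0,0,0,0,0,-7]]';python3 -m crank '[[0.3,0,0,0,0,0,-7],[0.3,0,0,0,0,0,-7],[0.3,0,0,0,0,0,-7],[0.3,0,0,0,0,0,-7],[0.3,0,0,0,0,0,-7]]';python3 -m crank '[[0.3,0,0,0,0,0,-7],[0.3,0,0,0,0,0,-7],[0.3,0,0,0,0,0,-7],[0.3,0,0,0,0,0,-2],[0.3,0,0,0,0,0,0]]'; python3 -m crank '[[0.3,0,0,0,0,0,0]]';  python3 -c "
from h import *
s=sensors.get_state();print(np.round(s['q'],2),2*np.degrees(np.arctan2(s['ee_rot'][1],s['ee_rot'][0])))"; python3 look.py pics/l3.png
```

```text
t: 16.58
position: [480.4, -95.3, 322.9]
ee_rot: [0.971, 0.24, 0.0, -0.0]
ft_force: [-0.5, 0.1, -0.1]
grip_width: 55.5
t: 17.0
position: [480.4, -95.4, 323.0]
ee_rot: [0.854, 0.521, 0.0, -0.0]
ft_force: [0.2, -0.4, -0.8]
grip_width: 55.3
t: 17.42
position: [480.4, -95.4, 322.9]
ee_rot: [0.658, 0.753, 0.0, -0.0]
ft_force: [0.1, 0.3, -0.4]
grip_width: 55.7
t: 17.83
position: [480.3, -95.4, 322.9]
ee_rot: [0.497, 0.868, 0.0, -0.0]
ft_force: [-0.7, -0.2, 0.1]
grip_width: 55.2
t: 17.92
position: [480.2, -95.6, 322.9]
ee_rot: [0.497, 0.868, 0.0, -0.0]
ft_force: [-0.6, -0.7, -0.3]
grip_width: 55.7
[ 0.51  0.02 -0.4   1.84  0.01  1.28  0.64] 120.38856684120921
tcp rack [-154.9  -59.8  322.9] [-0.6 -0.7 -0.3] 55.68783124006918 17.9167
```

View pics/l3.png

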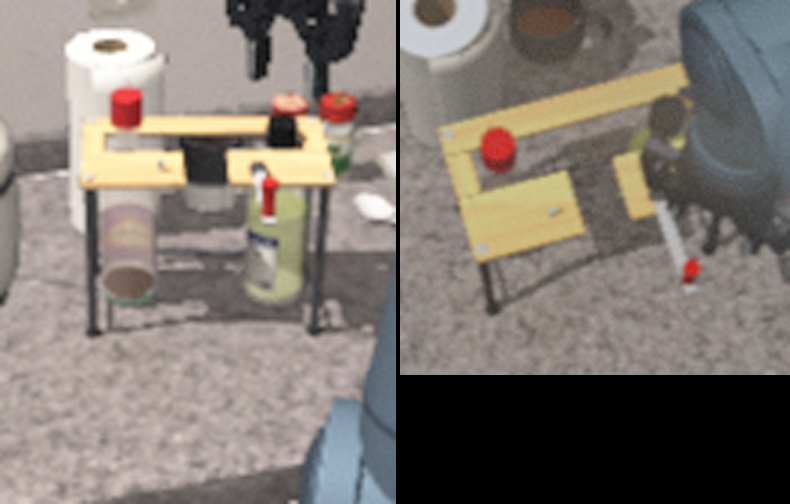

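```bash
python3 -m crank '[[0.3,5,5,15,0,0,0],[0.3,0,0,25,0,0,0],[0.3,0,0,20,0,0,0],[0.3,0,0,0,0,0,0],[0.3,0,0,0,0,0,0]]'; python3 look.py pics/l4.png
```

```text
t: 18.43
position: [480.6, -89.2, 262.1]
ee_rot: [0.497, 0.868, -0.0, -0.001]
ft_force: [-0.3, 0.3, 0.6]
grip_width: 55.2
tcp rack [-156.2  -53.4  262.1] [-0.3  0.3  0.6] 55.201841419037564 18.4333
```

View pics/l4.png

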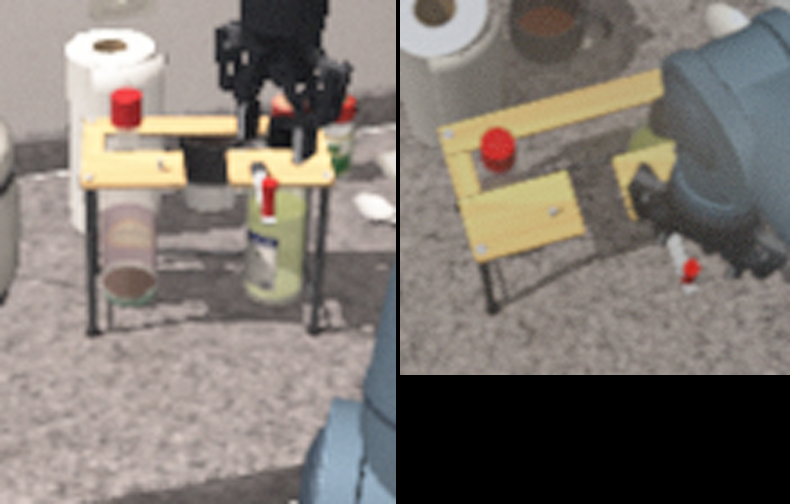

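```bash
python3 - <<'E'
from h import *
from scipy.spatial.transform import Rotation as Ro
r=np.load('rack.npy')
s=sensors.get_state();p=s['position'];R=Ro.from_quat(s['ee_rot']).as_matrix()
for dz in(25,12,0,-12): print(dz,[np.round(proj('side',p+R@np.array([0,y,dz]))[0],1).tolist() for y in(-34,0,34)], np.round(proj('top',p+R@np.array([0,-34,dz]))[0],1), np.round(proj('top',p+R@np.array([0,34,dz]))[0],1))
def wd(x,y,z):
    c,n=np.cos(r[2]),np.sin(r[2]);return np.array([r[0]+c*x-n*y,r[1]+n*x+c*y,z])
print('knobtop',proj('side',wd(-156,-52.5,235)),proj('top',wd(-156,-52.5,235)))
E
python3 - <<'E'
from h import *
a=eyes.get_image('side')[145:195,335:395,::-1];cv2.imwrite('pics/s5.png',cv2.resize(a,None,fx=10,fy=10,interpolation=cv2.INTER_CUBIC))
b=eyes.get_image('top')[150:210,345:405,::-1];cv2.imwrite('pics/t5.png',cv2.resize(b,None,fx=10,fy=10,interpolation=cv2.INTER_CUBIC))
E
```

```text
25 [[372.8, 182.2], [364.7, 178.5], [356.8, 174.9]] [379.3 193.4] [355.9 181.5]
12 [[373.1, 178.8], [364.9, 175.1], [357.0, 171.5]] [379.9 191.9] [356.3 179.8]
0 [[373.3, 175.5], [365.1, 171.9], [357.1, 168.4]] [380.4 190.5] [356.6 178.3]
-12 [[373.5, 172.3], [365.3, 168.7], [357.3, 165.2]] [381. 189.] [356.9 176.7]
knobtop [[364.45884936 179.92383735]] [[367.36964186 188.60202789]]
```

View pics/s5.png

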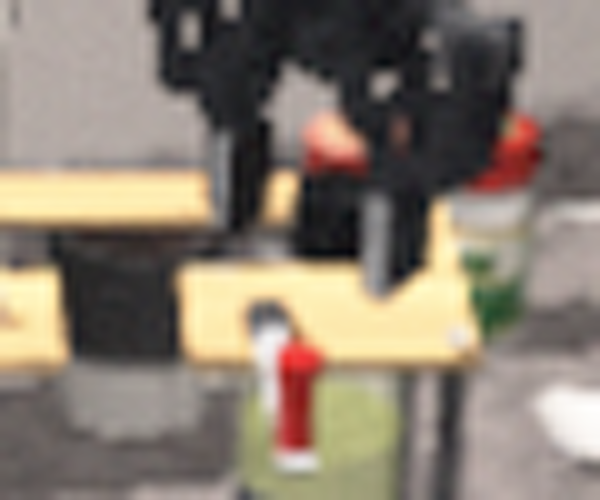

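View pics/t5.png

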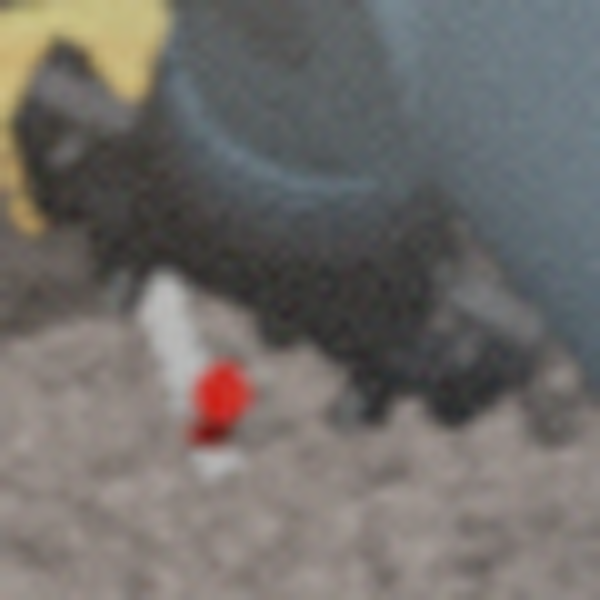

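```bash
python3 -m crank '[[0.3,0,0,15,0,0,0],[0.3,0,0,20,0,0,0],[0.3,0,0,12,0,0,0],[0.3,0,0,0,0,0,0],[0.3,0,0,0,0,0,0]]' 20; python3 -m crank '[[-0.3,0,0,0,0,0,0],[-0.3,0,0,0,0,0,0],[-0.3,0,0,0,0,0,0]]'; python3 look.py pics/l6.png
```

```text
t: 19.05
position: [481.7, -89.4, 216.6]
ee_rot: [0.496, 0.868, 0.0, 0.0]
ft_force: [-0.1, -0.5, -0.4]
grip_width: 55.5
t: 19.3
position: [482.4, -89.5, 217.3]
ee_rot: [0.496, 0.868, 0.0, 0.001]
ft_force: [0.1, -0.6, 0.2]
grip_width: 29.9
tcp rack [-154.3  -53.3  217.3] [ 0.1 -0.6  0.2] 29.92761685404251 19.3
```

View pics/l6.png

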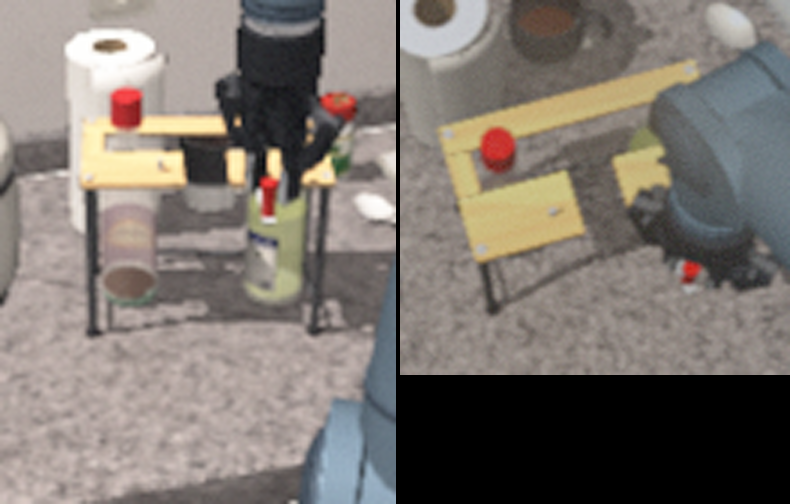

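```bash
python3 -m crank '[[-0.3,2,-2,5,0,0,0],[-0.3,5,7,0,0,0,0],[-0.3,5,7,0,0,0,0],[-0.3,5,7,0,0,0,0],[-0.3,5,7,0,0,0,0]]'; python3 look.py pics/l7.png
```

```text
t: 19.82
position: [491.9, -55.6, 210.4]
ee_rot: [0.496, 0.868, -0.0, -0.001]
ft_force: [-1.7, 0.3, -0.1]
grip_width: 29.7
tcp rack [-153.7  -18.1  210.4] [-1.7  0.3 -0.1] 29.6617866509797 19.8167
```

View pics/l7.png

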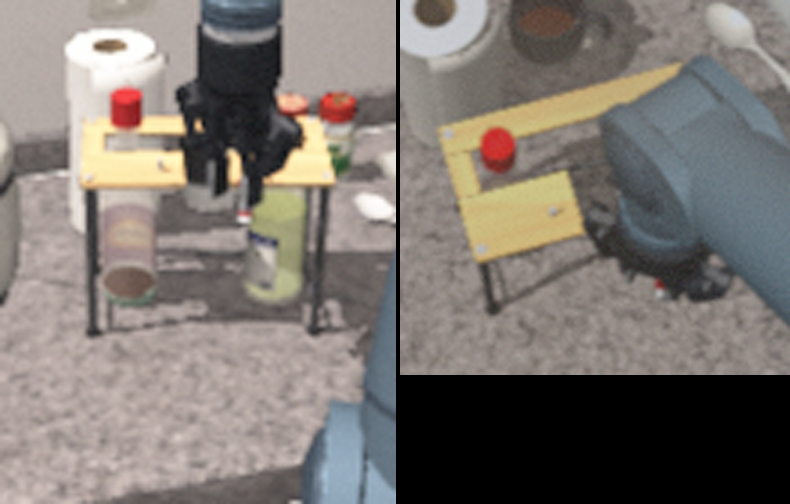

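```bash
python3 -m crank '[[-0.3,2,9,0,0,0,0],[-0.3,2,9,0,0,0,0],[-0.3,1,9,0,0,0,0],[-0.3,1,9,0,0,0,0],[-0.3,0,0,0,0,0,0]]'; python3 look.py pics/l8.png
```

```text
t: 20.33
position: [523.2, -31.7, 211.5]
ee_rot: [0.495, 0.869, 0.001, 0.001]
ft_force: [0.1, 0.3, 0.3]
grip_width: 29.8
tcp rack [-129.5   12.9  211.5] [0.1 0.3 0.3] 29.79694728787647 20.3333
```

View pics/l8.png

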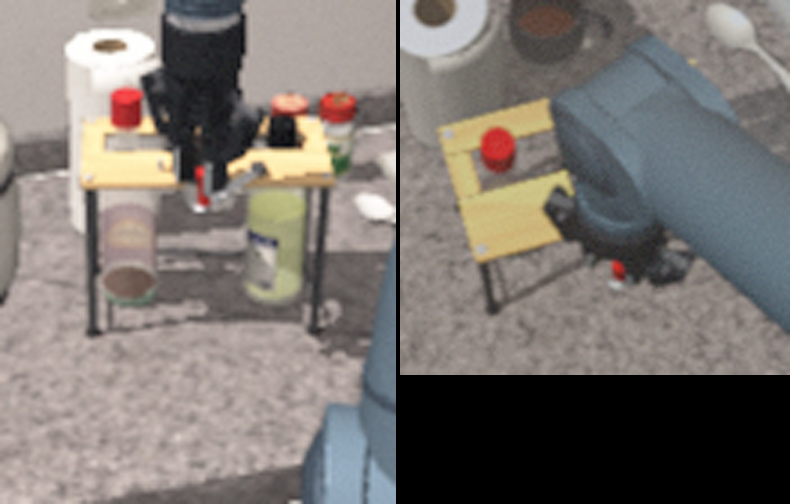

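```bash
python3 -m crank '[[-0.3,-0.5,8,0,0,0,0],[-0.3,-1.5,8,0,0,0,0],[-0.3,-2,8,0,0,0,0],[-0.3,-2,8,0,0,0,0],[-0.3,0,0,0,0,0,0]]'; python3 -m crank '[[-0.3,-4,7,0,0,0,0],[-0.3,-4,7,0,0,0,0],[-0.3,-5,7,0,0,0,0],[-0.3,0,0,0,0,0,0]]'; python3 look.py pics/l9.png
```

```text
t: 20.85
position: [553.5, -21.8, 211.3]
ee_rot: [0.496, 0.868, 0.001, 0.001]
ft_force: [0.7, 0.9, 0.1]
grip_width: 30.1
t: 21.18
position: [578.1, -23.6, 211.2]
ee_rot: [0.497, 0.868, 0.001, 0.001]
ft_force: [0.1, 0.3, 0.6]
grip_width: 29.9
tcp rack [-78.4  34.6 211.2] [0.1 0.3 0.6] 29.922386071541666 21.1833
```

View pics/l9.png

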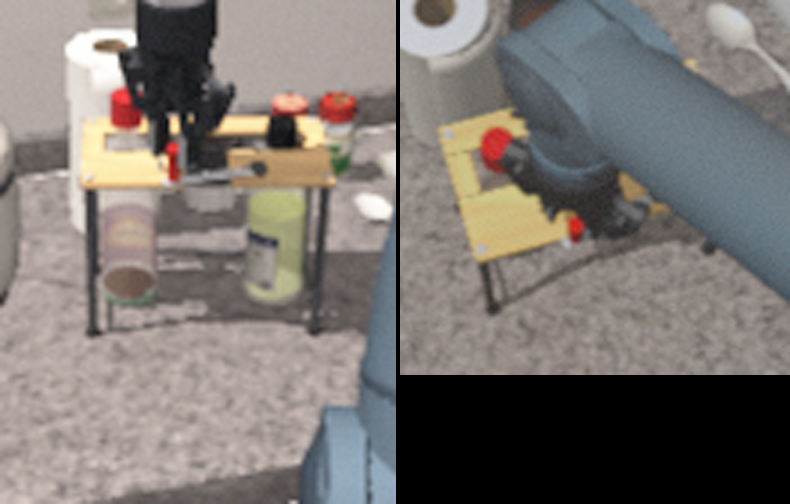

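```bash
cat > knob.py <<'E'
from h import *
import sys
r=np.load('rack.npy');c,n=np.cos(r[2]),np.sin(r[2])
def wd(x,y,z): return np.array([r[0]+c*x-n*y,r[1]+n*x+c*y,z])
x0,y0=310,140
a=eyes.get_image('side')[:,:,::-1][y0:y0+60,x0:x0+75].copy();a=cv2.resize(a,None,fx=10,fy=10,interpolation=cv2.INTER_CUBIC)
for th,col in((0,(0,255,0)),(.12,(0,255,255)),(.25,(255,0,255)),(.4,(255,0,0))):
  for z in(199,235):
    v=(proj('side',wd(-70-86*np.sin(th),-50+86*np.cos(th),z))[0]-[x0,y0]+.5)*10; cv2.circle(a,tuple(int(q) for q in v),5,col,-1)
cv2.imwrite(sys.argv[1],a)
E
python3 knob.py pics/k1.png
```

```text
(no output)
```

View pics/k1.png

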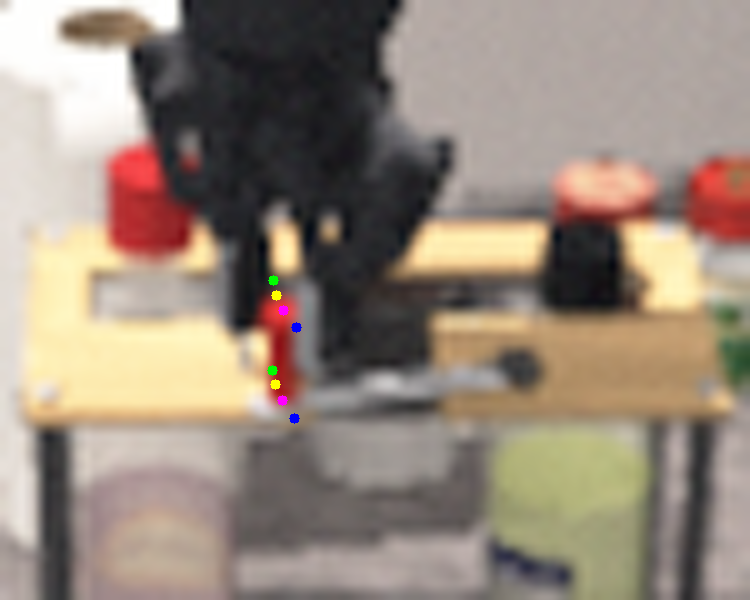

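```bash
python3 -m crank '[[-0.3,0,0,0,0,0,7],[-0.3,0,0,0,0,0,7],[-0.3,0,0,0,0,0,7],[-0.3,0,0,0,0,0,7],[-0.3,0,0,0,0,0,7]]'; python3 -m crank '[[-0.3,0,0,0,0,0,7],[-0.3,0,0,0,0,0,3],[-0.3,0,0,0,0,0,0]]'; python3 knob.py pics/k2.png; python3 look.py pics/l10.png
```

```text
t: 21.75
position: [575.6, -23.4, 211.1]
ee_rot: [0.737, 0.676, -0.0, 0.0]
ft_force: [0.3, 0.4, 0.0]
grip_width: 29.8
t: 22.0
position: [575.5, -23.3, 211.0]
ee_rot: [0.791, 0.612, -0.0, 0.0]
ft_force: [-0.7, -0.0, 0.2]
grip_width: 30.1
tcp rack [-80.9  34.4 211. ] [-0.9  0.1  0.4] 29.802026758181594 22.05
```

View pics/k2.png

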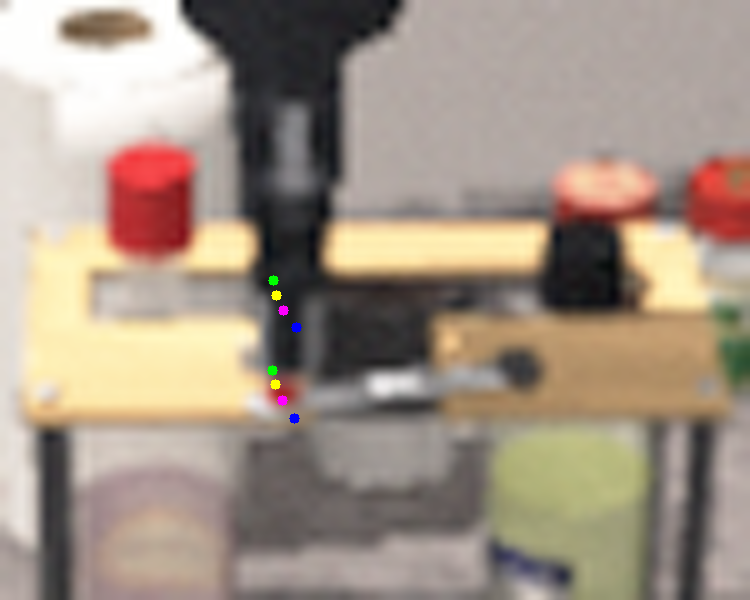

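View pics/l10.png

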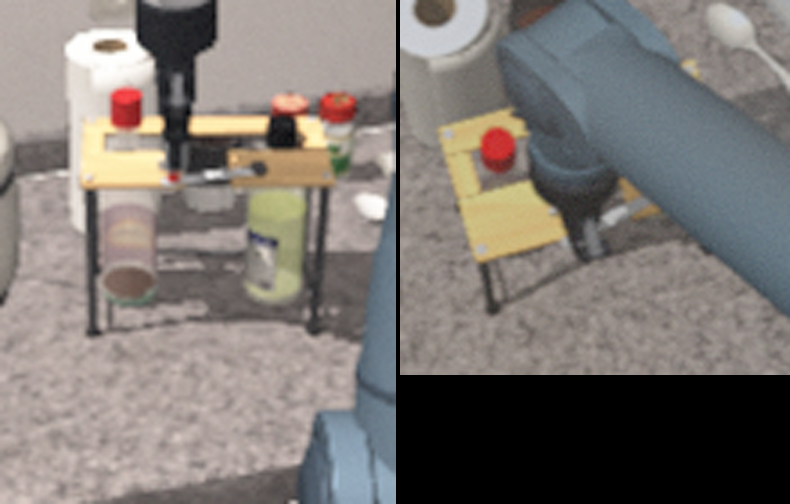

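```bash
python3 -m crank '[[-0.3,1,5,0,0,0,0],[-0.3,1,5,0,0,0,0],[-0.3,0,4,0,0,0,0],[-0.3,0,0,0,0,0,0]]'; python3 -m crank '[[-0.3,0,2,0,0,0,0],[-0.3,0,2,0,0,0,0],[-0.3,0,0,0,0,0,0]]';python3 knob.py pics/k3.png
```

```text
t: 22.48
position: [591.3, -25.0, 211.1]
ee_rot: [0.791, 0.612, 0.001, 0.0]
ft_force: [-0.3, 0.1, 0.7]
grip_width: 29.8
t: 22.73
position: [594.3, -26.0, 210.9]
ee_rot: [0.791, 0.612, 0.0, 0.0]
ft_force: [0.3, -0.5, -0.4]
grip_width: 29.9
```

View pics/k3.png

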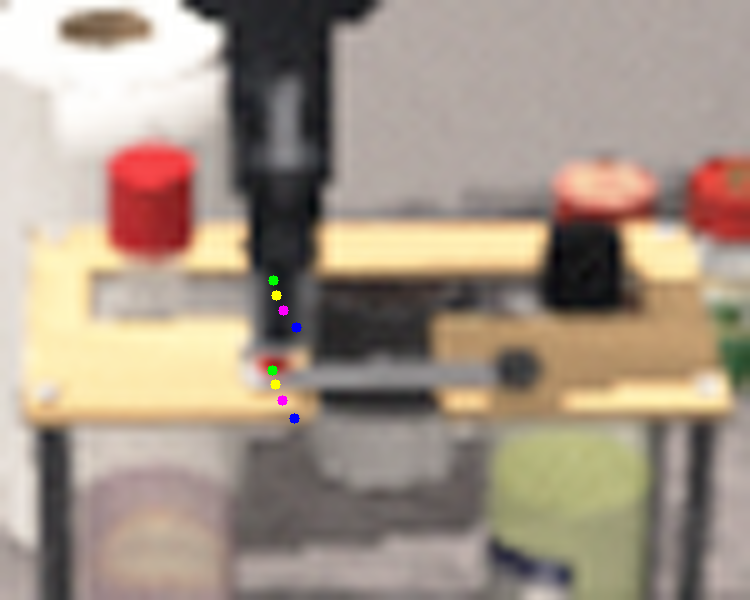

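```bash
python3 -m crank '[[-0.3,0,2,0,0,0,0],[-0.3,0,0,0,0,0,0]]';python3 -m crank '[[-0.3,0,2,0,0,0,0],[-0.3,0,0,0,0,0,0]]'
```

```text
t: 22.95
position: [595.4, -26.3, 210.9]
ee_rot: [0.791, 0.612, -0.001, -0.0]
ft_force: [-1.1, -0.4, 0.8]
grip_width: 29.9
t: 23.12
position: [595.6, -26.3, 210.7]
ee_rot: [0.791, 0.612, -0.002, -0.002]
ft_force: [-6.1, 1.1, 3.5]
grip_width: 29.5
```

```bash
python3 -m crank '[[-0.3,0,-3,0,0,0,0],[-0.3,0,-3,0,0,0,0],[-0.1,0,0,0,0,0,0],[-0.1,0,0,0,0,0,0],[-0.1,0,0,-8,0,0,0]]';python3 -m crank '[[-0.1,0,0,-20,0,0,0],[-0.1,0,0,-30,0,0,0],[-0.1,0,0,-30,0,0,0],[-0.1,0,0,-30,0,0,0],[-0.1,0,0,0,0,0,0]]'; python3 -m crank '[[-0.1,-10,-20,0,0,0,0],[-0.1,-20,-35,0,0,0,0],[-0.1,-20,-35,0,0,0,0],[-0.1,-20,-35,0,0,0,0],[-0.1,-20,-35,0,0,0,0]]'; python3 -m crank '[[-0.1,-20,0,0,0,0,0],[-0.1,-20,0,0,0,0,0],[-0.1,0,0,0,0,0,0],[-0.1,0,0,0,0,0,0],[-0.1,0,0,0,0,0,0]]'; python3 knob.py pics/k4.png; python3 chk.py; python3 look.py pics/l11.png
```

```text
t: 23.53
position: [591.0, -25.6, 217.6]
ee_rot: [0.791, 0.612, -0.001, -0.001]
ft_force: [0.8, 0.2, 0.1]
grip_width: 38.0
t: 23.95
position: [596.3, -25.1, 338.0]
ee_rot: [0.791, 0.612, 0.006, 0.005]
ft_force: [0.3, 0.6, 1.0]
grip_width: 38.6
t: 24.37
position: [413.2, -72.7, 329.4]
ee_rot: [0.791, 0.612, 0.0, 0.001]
ft_force: [-0.0, -0.7, 0.1]
grip_width: 38.3
t: 24.78
position: [405.2, -110.3, 329.5]
ee_rot: [0.791, 0.612, 0.001, 0.0]
ft_force: [0.8, 0.9, 0.1]
grip_width: 38.2
tcp rack [-223.9  -92.6  329.1] [0.2 0.1 0.4] 38.6852303868873 24.9333
```

View pics/k4.png

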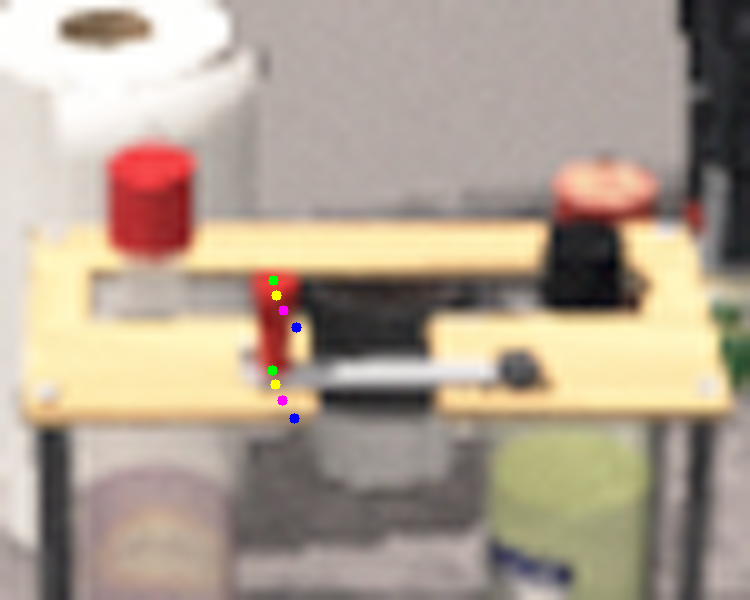

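View pics/chk_top.png

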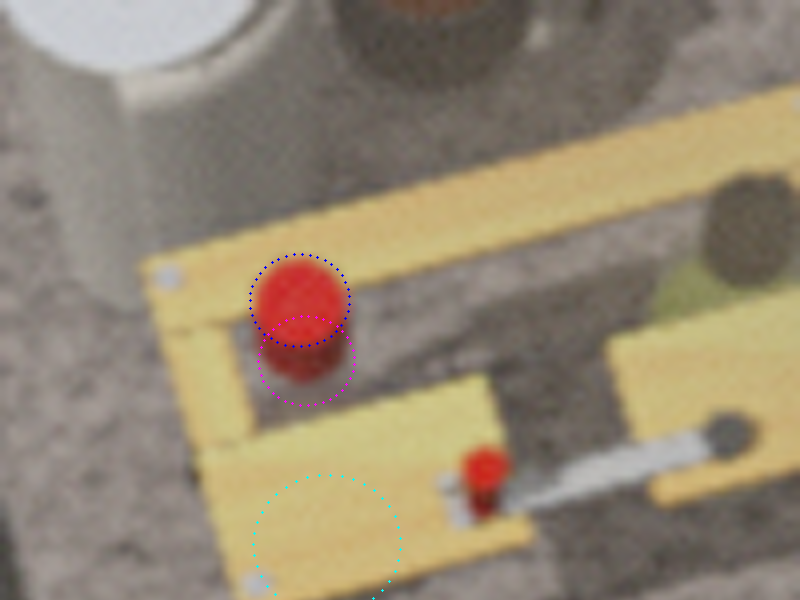

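View pics/chk_side.png

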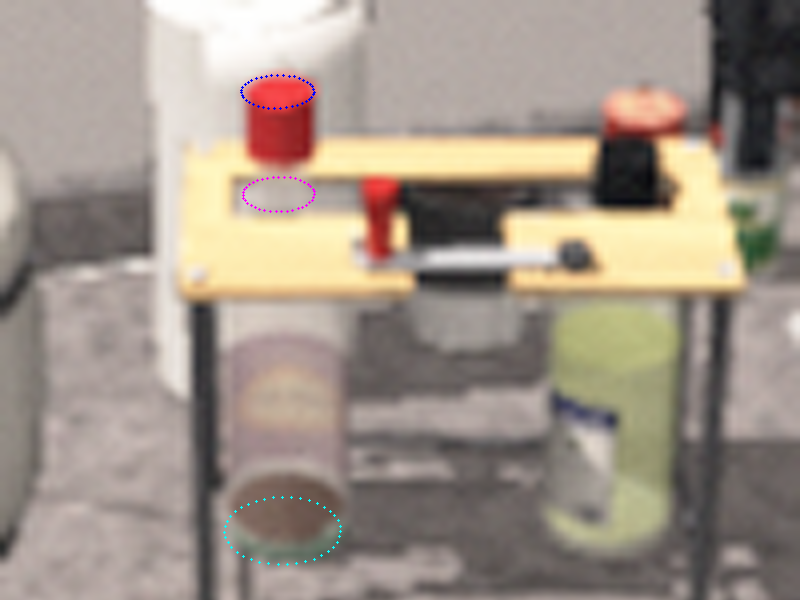

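The gate bar lies across the mouth against its stop, with the knob at the 0 rad marks. The cap fits the predicted ring at the bay centre, the oil bottle hasn't moved, and the gripper is clear of everything.

```bash
python3 -c "
from rig import env
print(env.hand_in())"
```

```text
the job is handed in; nothing more can be done
None
```

The sauce bottle is in the rack's empty bay over the green pad, the gate bar is shut against its stop, and I handed the job in at about 25 s of the 69 s allowed. The hand-in reports no verdict.

- **Bottle:** it went in upright through the slot with no contact forces. In both final views its cap lies within about 2 mm of where it should be at the bay centre. The bottle covers the pad, so I checked it against the bay centre. My one direct pixel reading of the pad, at the start, was about 4 mm from the bay centre; that still leaves the bottle inside the 12 mm limit.
- **Gate:** I pushed the bar until it met the stop, at about 6 N. After I let go, the knob was at the 0 rad position in the picture.
- **Other things:** the oil bottle looks unmoved. The robot went nowhere near the spoon, tin, salt shaker or spice jar, though I didn't measure them again at the end. The gripper ended clear of everything.
- **Disagreements:**
  - The fingertips showed about 20–25 mm higher in the pictures than the tool description says. My first grip on the cap was therefore shallow, so I set the bottle down and gripped it again lower.
  - The finger opening on the 33 mm cap read about 29 mm.

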